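# Load the analyser's reagent and sample carrier

### The job

Load the analyser's carrier: stand each of the three white bottles upright in the insert whose hole is bored for it, and set the white tube rack down in the railed bay behind the inserts, everything seated right down. Lower things into place rather than dropping them, and leave the wash bottle and the orange-lidded cup where they are.

Things in the scene. Friction and masses are not known exactly. Their poses are not given: they have to be found in the camera images.
- bottle_large: The large white reagent bottle, 62 mm diameter, 130 mm tall, with a round straight-sided body, sloping shoulders and a screw cap, standing upright. Origin: centre of its underside, z up along the bottle; yaw does not matter (round). Body wall straight up to about 86 mm, cap 36 mm diameter from 112 to 130 mm. About 0.27 kg.
- bottle_medium: The medium white reagent bottle, 48 mm diameter, 95 mm tall, with a round straight-sided body, sloping shoulders and a screw cap, standing upright. Origin: centre of its underside, z up along the bottle; yaw does not matter (round). Body wall straight up to about 63 mm, cap 30 mm diameter from 82 to 95 mm. About 0.11 kg.
- bottle_small: The small white bottle, 33 mm diameter, 58 mm tall, with a round straight-sided body, sloping shoulders and a screw cap, standing upright. Origin: centre of its underside, z up along the bottle; yaw does not matter (round). Body wall straight up to about 38 mm, cap 23 mm diameter from 50 to 58 mm. About 0.03 kg.
- sample_rack: White wire tube rack, 41 (x) x 121 (y) x 66 mm tall, 2 x 6 square cells; three capped tubes, fixed in it, stand in end cells and rise to 101 mm; the four middle rows are empty. 0.2 kg. Origin: centre of its underside, z up, y along its length. Its side rails, at 26-29 and 62-65 mm height along both long sides, can be gripped across the 41 mm width at mid-length. Either way round is the same.
- insert_large: One of three square white inserts, 88 x 88 x 24 mm, alike outside, fixed side by side in the carrier's front bays in any order. This one has the large hole, for the large bottle: bore 67 mm, sloping mouth 79 mm. Origin: centre of its underside, on the hole's axis, z up. The hole's flat black seat is 10 mm above the origin (seated bottle's underside), the top face 24 mm.
- insert_medium: One of three square white inserts, 88 x 88 x 24 mm, alike outside, fixed side by side in the carrier's front bays in any order. This one has the medium hole, for the medium bottle: bore 53 mm, sloping mouth 65 mm. Origin: centre of its underside, on the hole's axis, z up. The hole's flat black seat is 10 mm above the origin (seated bottle's underside), the top face 24 mm.
- insert_small: One of three square white inserts, 88 x 88 x 24 mm, alike outside, fixed side by side in the carrier's front bays in any order. This one has the small hole, for the small bottle: bore 38 mm, sloping mouth 50 mm. Origin: centre of its underside, on the hole's axis, z up. The hole's flat black seat is 10 mm above the origin (seated bottle's underside), the top face 24 mm.
- carrier: Metal analyser carrier, a 184 x 300 mm plate fixed on the bench, top 8 mm above it. Origin: at bench height under the middle of the rack bay; x across, away from the inserts, y along the plate. Bay: sloping dark rails to 20 mm height, 48 (x) x 128 (y) mm apart at the foot, 6 mm wider each side on top. Seated rack: origin at (0, 0, 8 mm), y along y. Inserts at x = -95, y = -94, 0, +94 mm.
- wash_bottle: Bystander: squeeze wash bottle with a thin curved spout, 69 x 91 x 193 mm, standing loose beyond the work. Origin: centre of its underside.
- specimen_cup: Bystander: squat lidded specimen cup with an orange screw lid, 63 mm diameter, 65 mm tall, standing loose beyond the work. Origin: centre of its underside.
Not all that is in view belongs to the job. What is shaped like the bottle_large but black or purple is not meant.

How it is judged:
At the end, for the whole second after the job is handed in: Each bottle in the insert bored for it: within 8 mm of the hole's axis, 4 mm of the seat, 0.1 rad of upright. Rack in its bay: within 8 mm of its middle in x and y, 4 mm of the plate, 0.1 rad of upright, 0.12 rad of the bay's line (either way round). All released, slower than 30 mm/s (horizontal distance between bottle_large and insert_large below 0.008 m and z of bottle_large in the frame of insert_large below 0.014 m and angle between each of bottle_large, bottle_medium, bottle_small, sample_rack's own z axis and vertical below 0.1 rad and linear speed of each of bottle_large, bottle_medium, bottle_small, sample_rack below 0.03 m/s and contact force between the fingers and bottle_large below 0.1 N and horizontal distance between bottle_medium and insert_medium below 0.008 m and z of bottle_medium in the frame of insert_medium below 0.014 m and contact force between the fingers and bottle_medium below 0.1 N and horizontal distance between bottle_small and insert_small below 0.008 m and z of bottle_small in the frame of insert_small below 0.014 m and contact force between the fingers and bottle_small below 0.1 N and x of sample_rack in the frame of carrier between -0.008 and 0.008 m and y of sample_rack in the frame of carrier between -0.008 and 0.008 m and z of sample_rack in the frame of carrier below 0.012 m and angle between the y axis of sample_rack and the y axis of carrier, either way round below 0.12 rad and contact force between the fingers and sample_rack below 0.1 N); the robot touches nothing.
It fails at once if a bottle or the rack let go over its place while its underside is more than 30 mm above the seat ((horizontal distance between bottle_large and insert_large below 0.05 m and z of bottle_large in the frame of insert_large above 0.04 m and contact force between the fingers and bottle_large below 0.05 N) or (horizontal distance between bottle_medium and insert_medium below 0.05 m and z of bottle_medium in the frame of insert_medium above 0.04 m and contact force between the fingers and bottle_medium below 0.05 N) or (horizontal distance between bottle_small and insert_small below 0.05 m and z of bottle_small in the frame of insert_small above 0.04 m and contact force between the fingers and bottle_small below 0.05 N) or (horizontal distance between sample_rack and carrier below 0.05 m and z of sample_rack in the frame of carrier above 0.038 m and contact force between the fingers and sample_rack below 0.05 N)).
It fails at once if the wash bottle pushed more than 30 mm away or knocked over (distance of wash_bottle from where it was at the start of the episode above 0.03 m or angle between wash_bottle's own z axis and vertical above 0.5 rad).
It fails at once if the specimen cup pushed more than 30 mm away or knocked over (distance of specimen_cup from where it was at the start of the episode above 0.03 m or angle between specimen_cup's own z axis and vertical above 0.5 rad).
It also fails if it takes over 112 s, if anything falls off the work surface, if the arm or the gripper's body presses on something with over 40 N, if the wrist force passes 120 N, or if a joint passes its speed limit or range.

### The arm

A 7-joint arm with a two-finger parallel gripper is mounted at the origin on a cart in front of the work surface, level with it; the furniture and walls round the work are solid. World frame = base frame: x ahead of the robot, y to its left, z up, the work surface at z = 0. Lengths are in m, angles in rad, forces in N, time in s.
With the tool pointing down it reaches from about 0.425 to 0.8 m from the base axis. Payload 8.3 kg.
Tool frame: the origin (TCP) lies on the centre line of the jaws, within the pads' length; the fingertips stand 11 mm ahead of it and the grasp point (between the pads) lies 8 mm behind it; z points along the fingers, y is the line along which they close (so a half turn about z gives the same grasp; the last joint's range is limited). The gripper opens to 85 mm and grips with 20 to 120 N. Pads are 22 mm wide; open, the fingers measure 114 mm over their backs; the gripper's body (76 mm by 85 mm) begins 54 mm behind the grasp point. The pads swing forward as they close: fully open they stand 13 mm farther back than shut.
Start: joints at [-1.215, 0.383, 0.016, 1.37, -0.006, 1.388, -0.046], TCP at [0.254, 0.571, 0.22] pointing down, gripper open.
Joint ranges: [-2.95, 2.95], [-0.25, 2.06], [-1.52, 1.56], [0.18, 2.33], [-1.44, 4.58], [0.02, 2.06], [-3.01, 3.01]. Speed limits (rad/s): [2.39, 2.39, 3.01, 3.01, 3.14, 3.14, 3.14].

### API

Orientations are given as a 3x3 rotation matrix whose columns are the frame's x, y, z axes.
In Python, from cell import status, eyes, ctrl, recognise gives the robot as it stands. The module is installed in compiled form; this text tells all that it offers.
- The arm moves only by the tool servo_tool, never from a script. Its argument "series" is one flat list of numbers, 5 for each row, row after row: the shift along the tool's x, y, z in mm, then the turn about the tool's z in rad, then the finger opening in mm, from 0 to 85.4. A call has 1 to 20 rows; each row shifts and turns the commanded pose from where the row before left it, along the tool's axes as they then stand; what a row does not reach is not made up. A row lasts 1/12 s, in which the tool goes at most 41.7 mm and 7.16 degrees, less where a joint would pass 70% of its speed; a pose out of reach is approached as far as the arm can. A call with a gripper value outside its range is refused whole. The fingers move at their own pace and stop on an object; "newtons" is the grip in N (left out, the last holds). Time passes only in rows, so rows that do not move let the fingers close. It gives the time, the measured TCP pose, the force, the opening and the grip force at its end, in the units of the state.
- status.state(): the state, without advancing time (a new reading comes with each control period).
- eyes.grab_frame(name): name is "scene" or "top" or "wrist"; returns the picture (384x512x3 uint8, red, green, blue); there is no depth.
- eyes.camera_params(name): a dict with "K" (3x3 intrinsics, pixels), "eye" and "attitude" of the camera in the world; the wrist camera has in their place "tool_from_camera" (4x4, takes a point from camera to tool coordinates, whose origin is the TCP and whose axes are the flange's). Camera axes: x right, y down, z forward; pixel columns grow to the right and rows downward; lengths in m; the calibration is good to about 2 mm. A picture is of the moment at which its call begins: read the wrist's pose just before it. camera_params takes no time and is no camera call.
- ctrl.close_job(): hands the job in; it is judged then, once.
Trained networks look in the newest picture that a camera, given by its name, has taken for a name from the list of things; names that differ only in an ending like _2 or _b are one class to them, and where a whole thing is asked for, a point or a joint stands for the part that bears it (a point fixed in the world has none). Each returns a list of dicts, best first, with "conf" (0 to 1); they miss things now and then, are a little off and sometimes report something else, mostly with a low value. They report only what shows in the picture. A call takes as long as a camera call. They do not tell look-alikes from the thing itself.
- recognise(camera, target): "box" ([centre column, centre row, width, height] as shares, 0 to 1, of the picture: columns of its width, rows of its height, round what is visible of it).
The state is a dict: "time_s": time; "qpos": joint angles; "joint_velocities": joint speeds; "joint_torque": joint torques, N m; "tcp_pos": TCP position; "orientation": TCP orientation; "contact_force": force on the tool from outside, world axes, zero at the start; "wrist_torque": the same for the moment, N m; "grip_width": finger opening in m; "grasp_force": force on a finger pad.
Only numpy, scipy, OpenCV 4.12 (cv2) and the standard library are available. Lean on these libraries where they do the work, as an engineer would, in place of code of your own. Each camera call takes 0.05 s, during which the arm holds its last target. There are 200 camera calls.

## Working session

There is one attempt and no reset: what is moved stays moved. The work goes in short steps, Python scripts to look and compute and a tool call to move; the robot and the scene stay as the last step left them, time stands still between calls to the robot, and variables do not carry over. Pictures are saved under pics/ and viewed, at most 14 in all, crops included, and the job is handed in when it is done.

Besides the shell and the picture viewer there is one more tool, called after "Emit:" by a JSON object that holds its "fn" and its "kwargs". servo_tool: Moves the arm, as the interface text tells. Its arguments: {"type":"object","properties":{"series":{"type":"array"},"newtons":{"type":"number"}},"required":["series"]}

```bash
mkdir -p pics; cat > h.py <<'E'
import numpy as np, cv2
from cell import status, eyes, ctrl, recognise
def cam(n):
    p=eyes.camera_params(n); K=np.array(p["K"])
    if n=="wrist":
        s=status.state(); T=np.array(p["tool_from_camera"]); R=np.array(s["orientation"])
        return K, R@T[:3,:3], R@T[:3,3]+np.array(s["tcp_pos"])
    A=np.array(p["attitude"]); return K, A, np.array(p["eye"])
def ray(c,u,v,z):
    K,R,e=c; d=R@np.linalg.solve(K,[u,v,1]); return e+d*(z-e[2])/d[2]
def proj(c,P):
    K,R,e=c; q=K@(R.T@(np.array(P)-e)); return q[:2]/q[2]
def save(n,img): cv2.imwrite("pics/"+n,cv2.cvtColor(img,cv2.COLOR_RGB2BGR))
E
python3 - <<'E'
from h import *
s=status.state(); print(s["time_s"],s["tcp_pos"],np.round(s["orientation"],3).tolist(),s["grip_width"])
for n in ["scene","top"]:
    p=eyes.camera_params(n); print(n,p)
    im=eyes.grab_frame(n); save(n+"0.png",im)
    for t in ["bottle_large","bottle_medium","bottle_small","sample_rack","insert_large","insert_medium","insert_small","carrier","wash_bottle","specimen_cup"]:
        print(t,[(round(d["conf"],2),np.round(np.array(d["box"])*[512,384,512,384]).astype(int).tolist()) for d in recognise(n,t)][:4])
print(eyes.camera_params("wrist"))
E
```

```text
0.0 [0.25388462 0.57051921 0.21868574] [[-0.914, 0.407, -0.001], [0.407, 0.914, -0.002], [-0.0, -0.002, -1.0]] 0.08548157348815857
scene {'K': array([[461.38529284,   0.        , 253.0998513 ],
       [  0.        , 461.38529284, 190.78461681],
       [  0.        ,   0.        ,   1.        ]]), 'eye': array([-0.3269572 , -0.7737949 ,  0.67551563]), 'attitude': array([[ 0.59984102, -0.37821041,  0.70508697],
       [-0.80010011, -0.27744395,  0.53185023],
       [-0.00552918, -0.88316575, -0.46902846]])}
bottle_large [(0.89, [343, 247, 29, 56]), (0.88, [344, 200, 25, 45]), (0.8, [323, 219, 29, 54]), (0.75, [376, 236, 34, 56])]
bottle_medium [(0.64, [291, 247, 22, 42])]
bottle_small [(0.67, [143, 177, 38, 15])]
sample_rack [(0.82, [278, 208, 38, 51])]
insert_large [(0.75, [144, 177, 34, 22])]
insert_medium [(0.82, [165, 188, 34, 22])]
insert_small [(0.65, [185, 197, 47, 25])]
carrier [(0.88, [176, 190, 103, 51])]
wash_bottle [(0.92, [295, 172, 22, 53])]
specimen_cup [(0.83, [264, 177, 23, 23])]
top {'K': array([[354.48303057,   0.        , 252.71906535],
       [  0.        , 354.483
[... 746 characters left out ...]
, 104, 61]), (0.37, [264, 145, 19, 29]), (0.24, [317, 239, 15, 9])]
wash_bottle [(0.71, [263, 145, 21, 30]), (0.5, [163, 216, 27, 32])]
specimen_cup [(0.72, [227, 149, 17, 23])]
{'K': array([[289.68712081,   0.        , 250.60935682],
       [  0.        , 289.68712081, 190.50648263],
       [  0.        ,   0.        ,   1.        ]]), 'tool_from_camera': array([[ 7.50819062e-04, -9.63454984e-01, -2.67869242e-01,
         6.74255208e-02],
       [ 9.99999661e-01,  6.33086173e-04,  5.25886353e-04,
         4.68384225e-04],
       [-3.37083514e-04, -2.67869546e-01,  9.63455133e-01,
        -1.54531449e-01],
       [ 0.00000000e+00,  0.00000000e+00,  0.00000000e+00,
         1.00000000e+00]])}
```

```bash
python3 - <<'E'
import cv2
a=cv2.imread("pics/top0.png")[120:270,100:400]; cv2.imwrite("pics/top0c.png",cv2.resize(a,(800,400),interpolation=3))
a=cv2.imread("pics/scene0.png")[130:290,110:410]; cv2.imwrite("pics/scene0c.png",cv2.resize(a,(800,427),interpolation=3))
E
```

```text
(no output)
```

View pics/top0c.png

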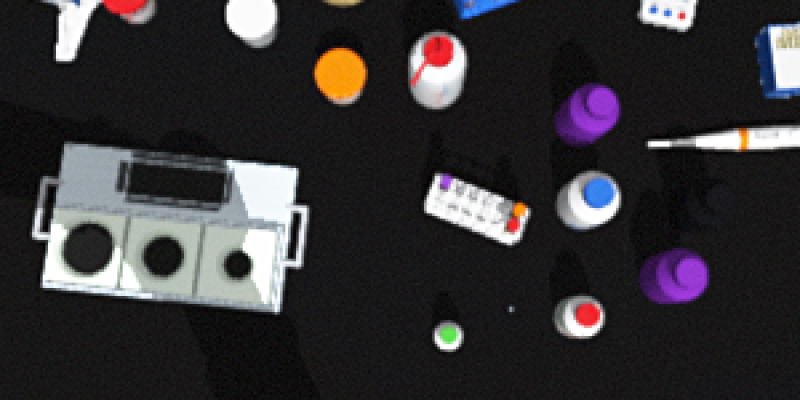

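View pics/scene0c.png

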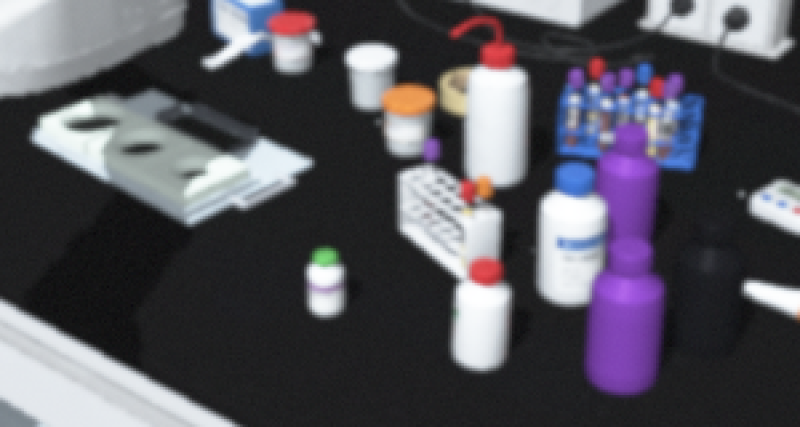

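Top crop: carrier at left, holes (88,248) large, (163,256) medium, (238,264) small, bay (177,183). The bottle_large shapes are purple (590,112), purple (678,277), black (~705,195) and white with a blue cap (590,198). Only the white one fits. The medium bottle has a red cap (580,316), the small one a green cap (448,334), and the rack is at (477,208). The scene crop shows the same layout, so it serves as the confirmation.

```bash
python3 - <<'E'
from h import *
img={n:cv2.cvtColor(cv2.imread(f"pics/{n}0.png"),cv2.COLOR_BGR2HSV) for n in("top","scene")}
C={n:cam(n) for n in img}
def blob(n,lo,hi,box):
    x0,y0,x1,y1=box; h=img[n][y0:y1,x0:x1]; m=cv2.inRange(h,np.array(lo),np.array(hi))
    k,l,st,ce=cv2.connectedComponentsWithStats(m); i=1+st[1:,4].argmax(); return ce[i]+[x0,y0],st[i,4]
def tri(a,b):
    A=[];B=[]
    for n,p in(("top",a),("scene",b)):
        K,R,e=C[n]; d=R@np.linalg.solve(K,[*p,1]); d/=np.linalg.norm(d); M=np.eye(3)-np.outer(d,d); A.append(M);B.append(M@e)
    return np.linalg.solve(sum(A),sum(B))
blue=((95,110,60),(125,255,255)); red=((0,120,80),(6,255,255)); green=((45,100,60),(80,255,255))
for nm,c,bt,bs,z in[("large",blue,(310,180,340,205),(312,185,340,205),.12),("medium",red,(308,228,332,250),(284,224,302,240),.09),("small",green,(260,236,276,256),(224,220,240,232),.055)]:
    a,na=blob("top",*c,bt); b,nb=blob("scene",*c,bs)
    print(nm,a,na,b,nb,"tri",tri(a,b).round(4),"top@z",ray(C["top"],*a,z)[:2].round(4),"scene@z",ray(C["scene"],*b,z)[:2].round(4))
t=C["top"]; f=lambda x,y:(100+(x+.5)/2.6667-.5,120+(y+.5)/2.6667-.5)
for nm,p,z in[("hL",(88,248),.022),("hM",(163,256),.022),("hS",(238,264),.022),("bay",(177,183),.012),("cBL",(40,288),.008),("cBR",(280,311),.008),("cTL",(65,143),.008),("cTR",(298,168),.008)]:
    print(nm,ray(t,*f(*p),z)[:2].round(4))
for nm,p,z in[("TL",(440,172),.065),("BL",(425,206),.065),("BR",(516,243),.065),("TR",(530,208),.065)]: print("rack",nm,ray(t,*f(*p),z)[:2].round(4))
E
```

```text
large [323.97959184 191.94897959] 98 [325.43122677 193.24163569] 269 tri [ 0.5878 -0.3072  0.1299] top@z [ 0.5881 -0.3078] scene@z [ 0.6061 -0.2998]Traceback (most recent call last):
  File "<stdin>", line 14, in <module>
  File "<stdin>", line 6, in blob
ValueError: attempt to get argmax of an empty sequence
```

```bash
python3 - <<'E'
from h import *
img={n:cv2.cvtColor(cv2.imread(f"pics/{n}0.png"),cv2.COLOR_BGR2HSV) for n in("top","scene")}
C={n:cam(n) for n in img}
for v in img.values(): v[...,0]=(v[...,0].astype(int)+10)%180
def blob(n,lo,hi,box):
    x0,y0,x1,y1=box; h=img[n][y0:y1,x0:x1]; m=cv2.inRange(h,np.array(lo),np.array(hi))
    k,l,st,ce=cv2.connectedComponentsWithStats(m)
    if k<2: return np.array([np.nan]*2),0
    i=1+st[1:,4].argmax(); return ce[i]+[x0,y0],st[i]
blue=((108,110,60),(132,255,255)); red=((0,100,60),(20,255,255)); green=((45,70,50),(95,255,255))
for nm,c,bt,bs,z in[("large",blue,(310,180,340,205),(312,185,340,205),.125),("medium",red,(308,228,332,250),(280,222,306,242),.09),("small",green,(260,236,276,256),(222,216,242,236),.055)]:
    a,na=blob("top",*c,bt); b,nb=blob("scene",*c,bs)
    print(nm,a,na,b,nb,"top@z",ray(C["top"],*a,z)[:2].round(4),"scene@z",ray(C["scene"],*b,z-.004)[:2].round(4))
t=C["top"]; f=lambda x,y:(100+(x+.5)/2.6667-.5,120+(y+.5)/2.6667-.5)
for nm,p,z in[("hL",(88,248),.022),("hM",(163,256),.022),("hS",(238,264),.022),("bay",(177,183),.012),("cBL",(40,288),.008),("cBR",(280,311),.008),("cTL",(65,143),.008),("cTR",(298,168),.008)]:
    print(nm,ray(t,*f(*p),z)[:2].round(4))
for nm,p,z in[("TL",(440,172),.065),("BL",(425,206),.065),("BR",(516,243),.065),("TR",(530,208),.065)]: print("rack",nm,ray(t,*f(*p),z)[:2].round(4))
E
```

```text
large [323.97959184 191.94897959] [ 9  7 11 11 98] [325.27651515 193.25757576] [  5   0  19  18 264] top@z [ 0.5874 -0.3067] scene@z [ 0.6041 -0.3004]
medium [320.         237.68253968] [ 8  6  9  9 63] [292.28440367 231.32110092] [  6   5  14  10 109] top@z [ 0.448  -0.2987] scene@z [ 0.4519 -0.3002]
small [267.81818182 245.18181818] [ 5  6  7  7 33] [231.47142857 225.21428571] [ 4  6 12  8 70] top@z [ 0.4232 -0.1376] scene@z [ 0.4308 -0.133 ]
hL [0.5263 0.3107]
hM [0.5171 0.2169]
hS [0.5079 0.1232]
bay [0.6107 0.2057]
cBL [0.4766 0.3725]
cBR [0.4503 0.0711]
cTL [0.6618 0.3521]
cTR [0.6321 0.0529]
rack TL [ 0.6195 -0.1265]
rack BL [ 0.5775 -0.1084]
rack BR [ 0.5334 -0.2187]
rack TR [ 0.5762 -0.2361]
```

Emit:
{"fn": "servo_tool", "kwargs": {"series": [-30,-14,0,0,85,-30,-14,0,0,85,-30,-14,0,0,85,-30,-14,0,0,85,-30,-14,0,0,85,-30,-14,0,0,85,-30,-14,0,0,85,-30,-14,0,0,85,-30,-14,0,0,85,-30,-14,0,0,85,-30,-14,0,0,85,-30,-14,0,0,85,-30,-14,0,0,85,-30,-14,0,0,85,0,0,0,0.12,85,0,0,0,0.12,85,0,0,0,0.12,85,0,0,0,0.12,85,0,0,0,0.12,85,0,0,0,0.12,85]}}

```text
time_s: 2.77
tcp_pos: [0.5581, 0.2212, 0.2197]
orientation: [[-0.413, 0.911, -0.0], [0.911, 0.413, 0.0], [0.0, -0.0, -1.0]]
contact_force: [0.3, -0.0, 0.4]
grip_width: 0.0851
grasp_force: 0.0
```

Emit:
{"fn": "servo_tool", "kwargs": {"series": [0,0,0,0.12,85,0,0,0,0.12,85,0,0,0,0.12,85,0,0,0,0.12,85,0,0,0,0.05,85,0,0,0,0,85,0,0,0,0,85]}}

```text
time_s: 3.35
tcp_pos: [0.5581, 0.2213, 0.2197]
orientation: [[0.096, 0.995, -0.0], [0.995, -0.096, -0.0], [-0.0, -0.0, -1.0]]
contact_force: [0.6, 0.1, 0.3]
grip_width: 0.0848
grasp_force: 0.0
```

```bash
cat >> h.py <<'E'
def go(xyz,ang):
    "needed shift (tool axes, mm) and turn to bring tcp to xyz with y_tool at world angle ang (deg)"
    s=status.state(); R=np.array(s["orientation"]); d=R.T@(np.array(xyz)-s["tcp_pos"])*1e3
    a=np.degrees(np.arctan2(R[1,1],R[0,1])); t=-np.radians((ang-a+90)%180-90)
    print("shift",d.round(1),"norm",np.linalg.norm(d).round(0),"turn",round(t,3),"| tcp",np.round(s["tcp_pos"],4),"yang",a.round(1),"t",round(s["time_s"],2))
E
python3 - <<'E'
from h import *
print(np.round(status.state()["orientation"],3).tolist())
c=cam("wrist"); np.savez("w1.npz",K=c[0],R=c[1],e=c[2]); im=eyes.grab_frame("wrist"); save("w1.png",im); go([.555,.22,.22],-5.4)
print(eyes.camera_params("wrist")["K"][0,0],c[2])
E
```

```text
[[0.096, 0.995, -0.0], [0.995, -0.096, -0.0], [-0.0, -0.0, -1.0]]
shift [-1.5 -3.  -0.3] norm 3.0 turn -0.001 | tcp [0.5581 0.2212 0.2197] yang -5.5 t 3.4
289.687120808533 [0.56509744 0.28903542 0.37418235]
```

View pics/w1.png

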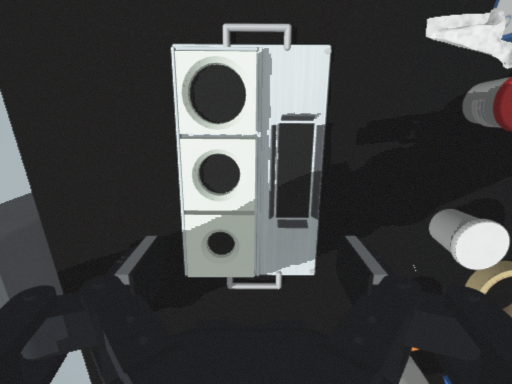

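Wrist view: seats show as dark discs at about (217,93) large, (219,174) medium and (221,243) small. The plate corners are about (173,46), (330,45), (315,275) and (185,276).

```bash
python3 - <<'E'
from h import *
from scipy.optimize import least_squares
w=np.load("w1.npz"); c=(w["K"],w["R"],w["e"])
g=cv2.imread("pics/w1.png",0)
pts=[];mod=[]
for nm,(u,v,r),yy,D in[("L",(217,93,36),94,67),("M",(219,174,32),0,53),("S",(221,243,22),-94,38)]:
    s=g[v-r:v+r,u-r:u+r]; m=(s<80).astype(np.uint8); k,l,st,ce=cv2.connectedComponentsWithStats(m); i=l[r,r]
    p=ce[i]+[u-r,v-r]; cn,_=cv2.findContours((l==i).astype(np.uint8),0,1); q=max(cn,key=len)
    for z in(.018,.026): print(nm,st[i],p.round(1),z,ray(c,*p,z)[:2].round(4))
    (ex,ey),(a,b),_=cv2.fitEllipse(q); P=ray(c,u-r+ex,v-r+ey,.02); print("  ell",P[:2].round(4),"diam mm",1000*(ray(c,u+a/2,v,.02)-ray(c,u-a/2,v,.02))[0].round(4),a,b)
    pts.append(P[:2]);mod.append((-.095,yy/1e3))
s=g[112:228,262:330];
pts=np.array(pts);mod=np.array(mod)
def T(x): C,S=np.cos(x[2]),np.sin(x[2]); return mod@np.array([[C,S],[-S,C]])+x[:2]
f=least_squares(lambda x:(T(x)-pts).ravel(),[.61,.2,-.1]); print("carrier",f.x.round(4),"res mm",(f.fun*1e3).round(1)); x=f.x
def pr(px,py,z): C,S=np.cos(x[2]),np.sin(x[2]); return proj(c,[x[0]+C*px-S*py,x[1]+S*px+C*py,z])
im=cv2.imread("pics/w1.png")
ov=cv2.resize(im[20:300,150:350],None,fx=2,fy=2,interpolation=3)
for P,z in[((-.024,-.064),.008),((.024,-.064),.008),((.024,.064),.008),((-.024,.064),.008),((-.03,-.07),.02),((.03,-.07),.02),((.03,.07),.02),((-.03,.07),.02),((-.139,.138),.032),((-.139,-.138),.032),((-.051,-.138),.032),((-.051,.138),.032)]:
    u=(pr(*P,z)-[150,20])*2; cv2.circle(ov,tuple(int(a) for a in u),3,(0,0,255) if z<.01 else (0,255,0),-1)
cv2.imwrite("pics/ov1.png",ov)
E
```

```text
L [   9    8   55   58 2542] [217.   93.4] 0.018 [0.5278 0.3114]
L [   9    8   55   58 2542] [217.   93.4] 0.026 [0.5287 0.3109]
  ell [0.528  0.3112] diam mm 62.7 54.28928756713867 57.73982620239258
M [  12   12   41   39 1233] [218.7 173.3] 0.018 [0.518  0.2167]
M [  12   12   41   39 1233] [218.7 173.3] 0.026 [0.5191 0.2183]
  ell [0.5183 0.2171] diam mm 46.699999999999996 37.56842041015625 39.9631233215332
S [  9  11  27  23 481] [220.7 242.8] 0.018 [0.5088 0.1218]
S [  9  11  27  23 481] [220.7 242.8] 0.026 [0.51   0.1256]
  ell [0.5091 0.1227] diam mm 29.2 21.96133041381836 26.013940811157227
carrier [ 0.613   0.2075 -0.1002] res mm [-0.2 -0.7  0.2 -0.1 -0.   0.8]
```

View pics/ov1.png

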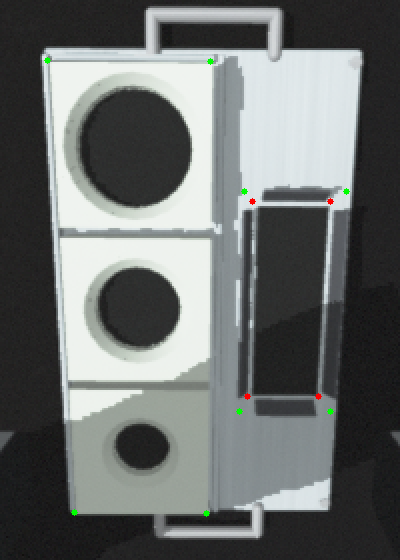

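Emit:
{"fn": "servo_tool", "kwargs": {"series": [-35,1,0,0,85,-35,1,0,0,85,-35,1,0,0,85,-35,1,0,0,85,-35,1,0,0,85,-35,1,0,0,85,-35,1,0,0,85,-35,1,0,0,85,-35,1,0,0,85,-35,1,0,0,85,-35,1,0,0,85,-35,1,0,0,85,0,0,0,0.094,85,0,0,0,0.094,85,0,0,0,0.094,85,0,0,0,0,85,0,0,0,0,85]}}

```text
time_s: 4.82
tcp_pos: [0.529, -0.1979, 0.2197]
orientation: [[0.367, 0.93, -0.0], [0.93, -0.367, -0.0], [-0.0, -0.0, -1.0]]
contact_force: [0.0, -0.3, 0.8]
grip_width: 0.085
grasp_force: 0.0
```

```bash
python3 - <<'E'
from h import *
c=cam("wrist"); np.savez("w2.npz",K=c[0],R=c[1],e=c[2]); im=eyes.grab_frame("wrist"); save("w2.png",im); go([.577,-.1724,.22],-21.7)
for t in ["bottle_large","bottle_medium","bottle_small","sample_rack"]:
        print(t,[(round(d["conf"],2),np.round(np.array(d["box"])*[512,384,512,384]).astype(int).tolist()) for d in recognise("wrist",t)][:4])
E
```

```text
shift [41.3 35.3 -0.3] norm 54.0 turn 0.003 | tcp [ 0.529  -0.1978  0.2197] yang -21.5 t 4.87
bottle_large [(0.94, [339, 309, 25, 41]), (0.81, [429, 214, 112, 80]), (0.8, [287, 306, 50, 42]), (0.59, [332, 243, 61, 82])]
bottle_medium [(0.72, [219, 267, 46, 63])]
bottle_small [(0.69, [153, 152, 30, 33])]
sample_rack [(0.69, [288, 134, 47, 121])]
```

View pics/w2.png

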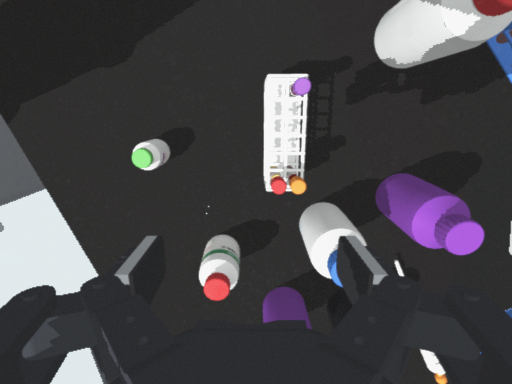

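```bash
python3 - <<'E'
from h import *
w=np.load("w2.npz"); c=(w["K"],w["R"],w["e"])
Q=[ray(c,*p,.065)[:2] for p in[(265.5,75.5),(307.5,75.5),(305.5,190.5),(265,190.5)]]; Q=np.array(Q); m=Q.mean(0)
print("rack",m.round(4),[np.linalg.norm(Q[i]-Q[i-1]).round(4) for i in range(4)])
for a,b in((0,3),(1,2),(0,1),(3,2)): d=Q[b]-Q[a]; print(np.degrees(np.arctan2(d[1],d[0])).round(1))
h=cv2.cvtColor(cv2.imread("pics/w2.png"),cv2.COLOR_BGR2HSV); h[...,0]=(h[...,0].astype(int)+10)%180
for nm,lo,hi,(x0,y0,x1,y1),z,gu in[("small",(45,70,50),(95,255,255),(125,140,165,172),.055,(.4232,-.1376)),("medium",(0,110,60),(20,255,255),(195,265,235,305),.091,(.448,-.2987))]:
    mm=cv2.inRange(h[y0:y1,x0:x1],np.array(lo),np.array(hi)); k,l,st,ce=cv2.connectedComponentsWithStats(mm); i=1+st[1:,4].argmax(); p=ce[i]+[x0,y0]
    print(nm,p,st[i],ray(c,*p,z)[:2].round(4),"pred from top",proj(c,[*gu,z]).round(1))
im=cv2.imread("pics/w2.png")
for (x,y,r,hh) in[(.448,-.2987,.024,.063),(.4232,-.1376,.0165,.038),(.5874,-.3067,.031,.086)]:
    for z in(0,hh):
        P=np.array([proj(c,[x+r*np.cos(t),y+r*np.sin(t),z]) for t in np.linspace(0,6.3,40)]); cv2.polylines(im,[P.round().astype(int)],True,(0,255,255),1)
cv2.imwrite("pics/ov2.png",cv2.resize(im[120:320,110:400],(800,552),interpolation=3))
go([*m,.05],-21.7)
E
```

```text
rack [ 0.5793 -0.1726] [np.float64(0.1191), np.float64(0.0419), np.float64(0.1191), np.float64(0.0449)]
-111.0
-109.5
-21.5
-21.5
small [141.4260355  157.82544379] [  6   8  22  20 338] [ 0.4231 -0.1377] pred from top [141.5 157.7]
medium [216.54865772 286.91107383] [  8   8  27  28 596] [ 0.4493 -0.2979] pred from top [215.8 287.9]
shift [ 42.   37.4 169.7] norm 179.0 turn 0.001 | tcp [ 0.529  -0.1979  0.2197] yang -21.7 t 5.07
```

View pics/ov2.png

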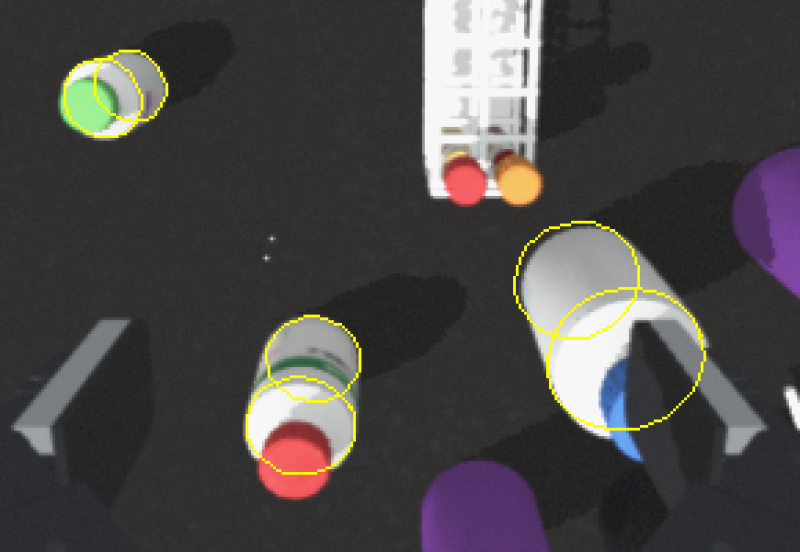

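Overlay: the model circles sit on the small and medium bottles. The large one needs about +3 mm, so I take (0.590,-0.309). It is the white bottle with the blue cap, next to the purple ones, and so the right one. The rack comes first.

Emit:
{"fn": "servo_tool", "kwargs": {"series": [21,19,0,0,85,21,18,0,0,85,0,0,30,0,85,0,0,30,0,85,0,0,30,0,85,0,0,30,0,85,0,0,25,0,85,0,0,25,0,85,0,0,0,0,85,0,0,0,0,85,0,0,0,0,30,0,0,0,0,30,0,0,0,0,30,0,0,0,0,30,0,0,0,0,30,0,0,0,0,30,0,0,0,0,30,0,0,0,0,30], "newtons": 40}}

```text
time_s: 6.57
tcp_pos: [0.5797, -0.1729, 0.0515]
orientation: [[0.371, 0.929, 0.002], [0.929, -0.371, 0.0], [0.001, 0.002, -1.0]]
contact_force: [-2.4, 1.7, 7.3]
grip_width: 0.0376
grasp_force: 39.2
```

Emit:
{"fn": "servo_tool", "kwargs": {"series": [0,0,-15,0,30,0,0,-25,0,30,0,0,-30,0,30,0,0,-30,0,30,0,0,-30,0,30,0,0,-10,-0.07,30,0,0,0,-0.07,30,0,0,0,-0.07,30,0,0,0,-0.069,30,0,0,0,0,30,0,0,0,0,30]}}

```text
time_s: 7.48
tcp_pos: [0.579, -0.1728, 0.1902]
orientation: [[0.103, 0.995, 0.001], [0.995, -0.103, 0.0], [0.0, 0.001, -1.0]]
contact_force: [0.2, 0.5, 0.8]
grip_width: 0.0301
grasp_force: 0.0
```

```bash
python3 - <<'E'
from h import *
s=status.state(); print(s["grip_width"],s["grasp_force"],s["contact_force"]); go([.613,.2075,.1],-5.73)
E
```

```text
0.03010368747888282 0.0 [0.17491166 0.48260435 0.76856836]
shift [381.8  -5.4  90.3] norm 392.0 turn -0.003 | tcp [ 0.579  -0.1728  0.1902] yang -5.9 t 7.48
```

Slipped out; look.

```bash
python3 - <<'E'
from h import *
c=cam("wrist"); np.savez("w3.npz",K=c[0],R=c[1],e=c[2]); im=eyes.grab_frame("wrist"); sc=eyes.grab_frame("scene")
a=im[130:384,150:400]; b=sc[160:260,220:350]
save("w3.png",np.hstack([cv2.resize(a,(394,400),interpolation=3),cv2.resize(b,(400,400),interpolation=3)]))
E
```

```text
(no output)
```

View pics/w3.png

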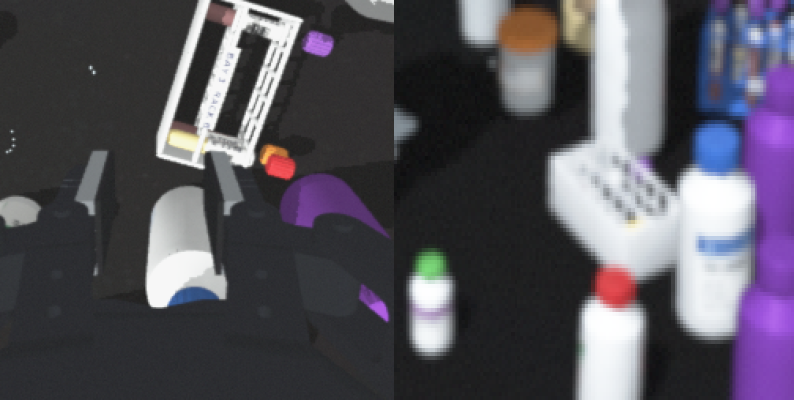

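The rack slipped out and tipped over. It lies on its long side at crop (230,80), caps pointing away from the robot, next to the wash bottle. I will check where the pads really sit, then measure the lying rack.

```bash
python3 - <<'E'
from h import *
p=eyes.camera_params("wrist"); K=np.array(p["K"]);T=np.array(p["tool_from_camera"])
def onplane(u,v,y):
    d=T[:3,:3]@np.linalg.solve(K,[u,v,1]); e=T[:3,3]; return ((e+d*(y-e[1])/d[1])*1e3).round(1)
f2=lambda x,y:(110+x*.3625,120+y*.3623); f3=lambda x,y:(150+x*250/394,130+y*.635)
for q in[(130,320),(42,428)]: print("open85 L",onplane(*f2(*q),-.0425))
for q in[(638,320),(735,428)]: print("open85 R",onplane(*f2(*q),.0425))
for q in[(107,152),(94,205)]: print("30 L",onplane(*f3(*q),-.015))
for q in[(205,152),(222,205)]: print("30 R",onplane(*f3(*q),.015))
im=cv2.imread("pics/w3.png")
w=np.load("w3.npz"); c=(w["K"],w["R"],w["e"])
for n,q,z in[("baseNear",(160,158),.041),("baseFar",(208,0),.041),("topFar",(300,18),.041),("topNear",(252,163),.041),("purple",(325,45),.01),("red",(292,170),.031)]: print(n,ray(c,*f3(*q),z)[:2].round(4))
s=eyes.grab_frame("wrist"); save("w3full.png",s[60:384,100:460])
E
```

```text
open85 L [ 12.2 -42.5 -31.5]
open85 L [ 13.5 -42.5 -66.4]
open85 R [ 12.1  42.5 -31.1]
open85 R [ 15.2  42.5 -69. ]
30 L [ 14.7 -15.  -26.3]
30 L [ 13.2 -15.  -55.6]
30 R [ 13.2  15.  -22.5]
30 R [ 16.2  15.  -61.1]
baseNear [ 0.5743 -0.2356]
baseFar [ 0.6167 -0.128 ]
topFar [ 0.6763 -0.1459]
topNear [ 0.6398 -0.2463]
purple [ 0.7034 -0.1718]
red [ 0.671  -0.2597]
```

View pics/w3full.png

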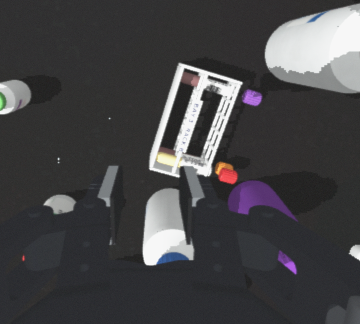

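Pad geometry in the picture disagrees with my grasp height. I will find the fingertip height by touching an empty patch of bench gently.

Emit:
{"fn": "servo_tool", "kwargs": {"series": [29,-19,0,0,40,29,-19,0,0,40,29,-19,0,0,40,29,-19,0,0,40,28,-19,0,0,40,0,0,32,0,40,0,0,32,0,40,0,0,32,0,40,0,0,32,0,40,0,0,30,0,40,0,0,0,0,40,0,0,0,0,40,0,0,5,0,40,0,0,5,0,40,0,0,3,0,40,0,0,3,0,40,0,0,0,0,40]}}

```text
time_s: 9.05
tcp_pos: [0.499, -0.0198, 0.0157]
orientation: [[0.101, 0.995, 0.0], [0.995, -0.101, 0.0], [0.0, 0.0, -1.0]]
contact_force: [-0.6, 0.3, 0.0]
grip_width: 0.04
grasp_force: 0.0
```

```bash
python3 - <<'E'
from h import *
a=eyes.grab_frame("wrist"); b=eyes.grab_frame("scene"); C=cam("scene"); t=status.state()["tcp_pos"]; u,v=proj(C,t).astype(int); print(u,v)
b=b[v-60:v+30,u-60:u+60]
save("w4.png",np.hstack([cv2.resize(a[180:384,130:390],(400,314),interpolation=3),cv2.resize(b,(400,314),interpolation=3)]))
E
```

```text
215 212
```

View pics/w4.png

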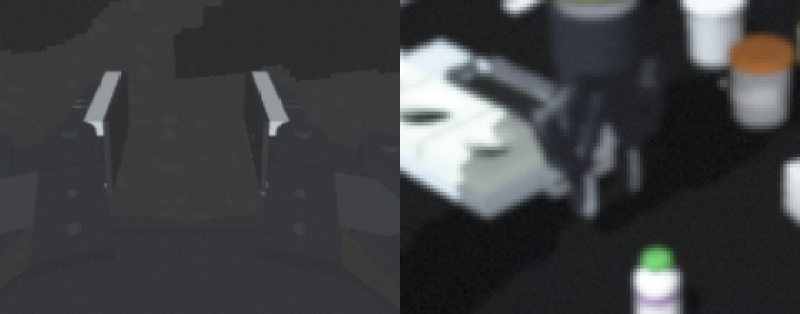

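The scene crop shows the fingertips at about (588,218), near the bench and close to the TCP, so the text holds. I will continue to touch.

Emit:
{"fn": "servo_tool", "kwargs": {"series": [0,0,2,0,40,0,0,2,0,40,0,0,2,0,40,0,0,0,0,40]}}

```text
time_s: 9.48
tcp_pos: [0.4986, -0.0199, 0.0092]
orientation: [[0.101, 0.995, -0.001], [0.995, -0.101, -0.0], [-0.0, -0.001, -1.0]]
contact_force: [-0.6, 0.8, -0.7]
grip_width: 0.0402
grasp_force: 0.0
```

Emit:
{"fn": "servo_tool", "kwargs": {"series": [0,0,2,0,40,0,0,2,0,40,0,0,0,0,40]}}

```text
time_s: 9.73
tcp_pos: [0.4986, -0.0199, 0.0053]
orientation: [[0.101, 0.995, -0.001], [0.995, -0.101, -0.0], [-0.0, -0.001, -1.0]]
contact_force: [-0.2, -0.3, 1.0]
grip_width: 0.0401
grasp_force: 0.0
```

Emit:
{"fn": "servo_tool", "kwargs": {"series": [0,0,2,0,40,0,0,2,0,40,0,0,0,0,40]}}

```text
time_s: 9.98
tcp_pos: [0.4986, -0.0199, 0.0013]
orientation: [[0.101, 0.995, -0.001], [0.995, -0.101, -0.0], [-0.0, -0.001, -1.0]]
contact_force: [0.3, -0.1, 0.3]
grip_width: 0.0401
grasp_force: 0.0
```

Emit:
{"fn": "servo_tool", "kwargs": {"series": [0,0,2,0,40,0,0,2,0,40,0,0,0,0,40]}}

```text
time_s: 10.23
tcp_pos: [0.4987, -0.0199, -0.0027]
orientation: [[0.101, 0.995, -0.001], [0.995, -0.101, -0.0], [-0.0, -0.001, -1.0]]
contact_force: [-1.0, 0.1, -0.2]
grip_width: 0.0398
grasp_force: 0.0
```

Emit:
{"fn": "servo_tool", "kwargs": {"series": [0,0,2,0,40,0,0,2,0,40,0,0,0,0,40]}}

```text
time_s: 10.48
tcp_pos: [0.4987, -0.0199, -0.0067]
orientation: [[0.101, 0.995, -0.001], [0.995, -0.101, -0.0], [-0.0, -0.001, -1.0]]
contact_force: [0.7, 0.9, 0.6]
grip_width: 0.0398
grasp_force: 0.0
```

Emit:
{"fn": "servo_tool", "kwargs": {"series": [0,0,2,0,40,0,0,2,0,40,0,0,0,0,40]}}

```text
time_s: 10.73
tcp_pos: [0.4986, -0.0199, -0.0107]
orientation: [[0.101, 0.995, -0.001], [0.995, -0.101, -0.0], [-0.0, -0.001, -1.0]]
contact_force: [-0.4, 0.0, 0.5]
grip_width: 0.0401
grasp_force: 0.0
```

Emit:
{"fn": "servo_tool", "kwargs": {"series": [0,0,2,0,40,0,0,2,0,40,0,0,0,0,40]}}

```text
time_s: 10.98
tcp_pos: [0.4992, -0.0199, -0.013]
orientation: [[0.101, 0.995, 0.0], [0.995, -0.101, 0.001], [0.001, 0.0, -1.0]]
contact_force: [-7.5, 0.2, 20.1]
grip_width: 0.0401
grasp_force: 10.1
```

Emit:
{"fn": "servo_tool", "kwargs": {"series": [0,0,2,0,40,0,0,2,0,40,0,0,0,0,40]}}

```text
time_s: 11.23
tcp_pos: [0.4994, -0.0199, -0.0134]
orientation: [[0.102, 0.995, 0.0], [0.995, -0.102, 0.004], [0.004, -0.0, -1.0]]
contact_force: [-29.5, 1.2, 74.9]
grip_width: 0.0402
grasp_force: 37.7
```

Emit:
{"fn": "servo_tool", "kwargs": {"series": [0,0,1,0,40,0,0,1,0,40,0,0,0,0,40]}}

```text
time_s: 11.48
tcp_pos: [0.4995, -0.0198, -0.0136]
orientation: [[0.102, 0.995, 0.001], [0.995, -0.102, 0.005], [0.005, 0.0, -1.0]]
contact_force: [-39.2, 1.7, 103.1]
grip_width: 0.0401
grasp_force: 51.2
```

Fingertips touch at TCP z ≈ -12.5 mm with 40 mm opening, so they really stand behind the TCP. That explains the first slip, because only the top rail edge was held. I will lift and use this offset from now on.

Emit:
{"fn": "servo_tool", "kwargs": {"series": [0,0,-20,0,85,0,0,-35,0,85,0,0,-35,0,85,0,0,-35,0,85,0,0,-35,0,85,0,0,-15,0,85,0,0,0,0.087,85,0,0,0,0.087,85,0,0,0,0.087,85,0,0,0,0,85]}}

```text
time_s: 12.32
tcp_pos: [0.4989, -0.0198, 0.1547]
orientation: [[0.358, 0.934, 0.0], [0.934, -0.358, 0.0], [0.0, 0.0, -1.0]]
contact_force: [-0.1, 0.1, -0.4]
grip_width: 0.0849
grasp_force: 0.0
```

```bash
python3 - <<'E'
from h import *
w=np.load("w3.npz")
c=cam("top"); im=eyes.grab_frame("top"); save("t5.png",im)
def mk(q,z): return ray(c,*q,z)[:2].round(4)
cw=cam("wrist"); np.savez("w5.npz",K=cw[0],R=cw[1],e=cw[2]); iw=eyes.grab_frame("wrist"); save("w5.png",iw)
save("v5.png",np.hstack([cv2.resize(im[130:230,230:340],(440,400),interpolation=3),cv2.resize(iw[100:300,300:480],(360,400),interpolation=3)]))
go([.6267,-.189,.15],-20.7); print(np.round(status.state()["qpos"],2))
E
```

```text
shift [-113.4  179.1    4.5] norm 212.0 turn 0.002 | tcp [ 0.4988 -0.0199  0.1545] yang -20.6 t 12.42
[-0.57  0.17  0.62  1.83 -0.11  1.18 -0.28]
```

View pics/v5.png

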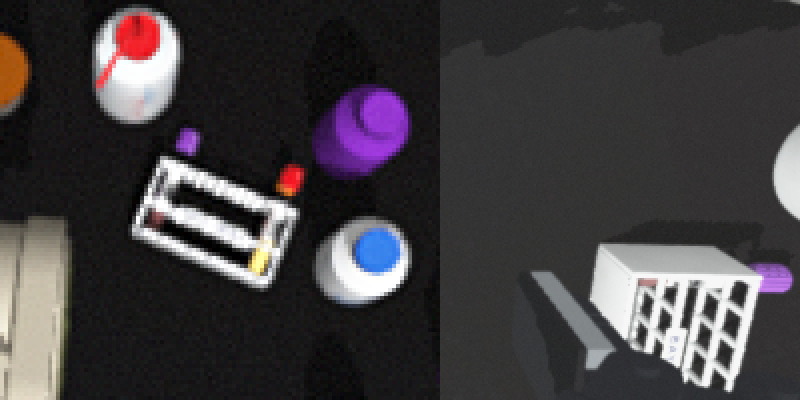

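Top view at left: the rack lies with corners (165,157), (298,210), (265,287), (133,235), caps up. The wash bottle is untouched, cap at (137,35) as before.

```bash
python3 - <<'E'
from h import *
c=cam("top"); f=lambda x,y:(230+(x+.5)/4-.5,130+(y+.5)/4-.5)
Q=np.array([ray(c,*f(*q),.041)[:2] for q in[(163,155),(300,208),(267,289),(131,236)]]); print(Q.round(4),Q.mean(0).round(4))
for a,b in((1,0),(2,3),(3,0),(2,1)): d=Q[b]-Q[a]; print(np.degrees(np.arctan2(*d[::-1])).round(1),np.linalg.norm(d).round(4))
for n,q,z in(("purple1base",(335,150),.0),("large cap",(377,250),.13),("redcap",(291,175),.031),("wash base",(138,95),.0)): print(n,ray(c,*f(*q),z)[:2].round(4))
m=Q.mean(0); go([*m,.15],-20.7)
E
```

```text
[[ 0.6771 -0.1465]
 [ 0.6332 -0.2607]
 [ 0.5651 -0.2325]
 [ 0.6083 -0.1199]] [ 0.6209 -0.1899]
69.0 0.1223
69.0 0.1205
-21.1 0.0737
-22.5 0.0737
purple1base [ 0.6913 -0.2982]
large cap [ 0.5862 -0.3053]
redcap [ 0.663 -0.255]
wash base [ 0.7385 -0.1271]
shift [-116.3  174.     4.5] norm 209.0 turn 0.002 | tcp [ 0.4988 -0.0199  0.1545] yang -20.6 t 12.42
```

Emit:
{"fn": "servo_tool", "kwargs": {"series": [-19.2,29.5,0,0,85,-19.2,29.5,0,0,85,-19.2,29.5,0,0,85,-19.2,29.5,0,0,85,-19.2,29.5,0,0,85,-19,29.5,0,0,85,0,0,30,0,85,0,0,30,0,85,0,0,25,0,85,0,0,20,0,85,0,0,15,0,85,0,0,15,0,85,0,0,10,0,85,0,0,10,0,85,0,0,0,0,85]}}

```text
time_s: 13.67
tcp_pos: [0.6225, -0.1896, -0.0026]
orientation: [[0.353, 0.936, -0.003], [0.936, -0.353, 0.001], [-0.0, -0.003, -1.0]]
contact_force: [-0.0, -0.2, 0.6]
grip_width: 0.0849
grasp_force: 0.0
```

Emit:
{"fn": "servo_tool", "kwargs": {"series": [0,0,0,0,55,0,0,0,0,55,0,0,0,0,55,0,0,0,0,55,0,0,0,0,55,0,0,0,0,55,0,0,-5,0,55,0,0,-10,0,55,0,0,-10,0,55,0,0,0,0,55], "newtons": 60}}

```text
time_s: 14.5
tcp_pos: [0.6252, -0.1907, 0.0275]
orientation: [[0.354, 0.935, 0.003], [0.935, -0.354, -0.001], [0.0, 0.004, -1.0]]
contact_force: [0.2, -0.5, -2.1]
grip_width: 0.0641
grasp_force: 66.6
```

Emit:
{"fn": "servo_tool", "kwargs": {"series": [0,0,-15,0,55,0,0,-15,0,55,20.5,-21,0,0,55,20.5,-21,0,0,55,20.5,-21,0,0,55,20.5,-21,0,0,55,20.5,-21,0,0,55,20.5,-21,0,0,55,0,0,0,0,55,0,0,15,0,55,0,0,15,0,55,0,0,10,0,55,0,0,8,0,55,0,0,5,0,55,0,0,0,0,55]}}

```text
time_s: 15.75
tcp_pos: [0.5493, -0.0309, 0.0015]
orientation: [[0.355, 0.935, -0.001], [0.935, -0.355, -0.0], [-0.0, -0.001, -1.0]]
contact_force: [-0.2, 0.4, -2.4]
grip_width: 0.0635
grasp_force: 67.1
```

Emit:
{"fn": "servo_tool", "kwargs": {"series": [0,0,2,0,55,0,0,2,0,55,0,0,0,0,72,0,0,0,0,85,0,0,0,0,85,0,0,0,0,85,0,0,-20,0,85,0,0,-40,0,85,0,0,-40,0,85,0,0,-40,0,85,0,0,-20,-0.12,85,0,0,0,-0.12,85,0,0,0,-0.12,85,0,0,0,-0.12,85,0,0,0,-0.12,85,0,0,0,-0.12,85,0,0,0,-0.12,85,0,0,0,-0.12,85]}}

```text
time_s: 17.25
tcp_pos: [0.5495, -0.0305, 0.1575]
orientation: [[-0.568, 0.823, -0.0], [0.823, 0.568, -0.0], [-0.0, -0.0, -1.0]]
contact_force: [-0.7, -0.8, 0.5]
grip_width: 0.085
grasp_force: 0.0
```

Emit:
{"fn": "servo_tool", "kwargs": {"series": [0,0,0,-0.12,40,0,0,0,-0.12,40,0,0,0,-0.12,40,0,0,0,-0.12,40,0,0,0,-0.12,40,0,0,0,0,40,0,0,0,0,40]}}

```text
time_s: 17.83
tcp_pos: [0.5494, -0.0306, 0.1576]
orientation: [[-0.93, 0.368, -0.0], [0.368, 0.93, 0.0], [0.0, -0.0, -1.0]]
contact_force: [-0.1, 1.0, 0.1]
grip_width: 0.0399
grasp_force: 0.0
```

```bash
python3 - <<'E'
from h import *
cw=cam("wrist"); np.savez("w6.npz",K=cw[0],R=cw[1],e=cw[2]); iw=eyes.grab_frame("wrist"); save("w6.png",iw)
save("v6.png",cv2.resize(iw[100:340,110:400],(725,600),interpolation=3))
go([.55,-.03,.15],69); print(np.round(status.state()["qpos"],2))
E
```

```text
shift [-0.3  0.8  7.6] norm 8.0 turn -0.011 | tcp [ 0.5494 -0.0306  0.1576] yang 68.4 t 17.88
[-0.36  0.27  0.44  1.69 -0.12  1.21  1.3 ]
```

View pics/v6.png

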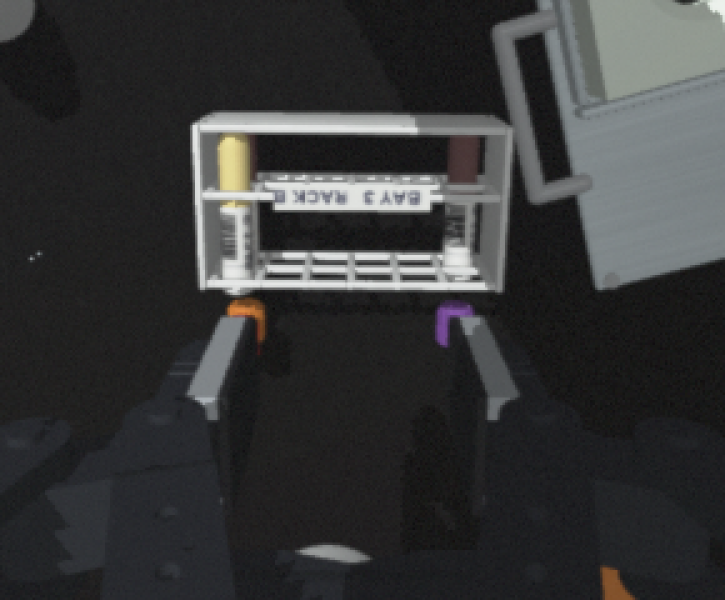

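Rack lies square to the tool: base edge (195,123)-(512,128), top edge (203,290)-(502,290). Orange cap at (245,320), the red one above it behind the left finger, purple at (455,320).

```bash
python3 - <<'E'
from h import *
w=np.load("w6.npz"); c=(w["K"],w["R"],w["e"]); f=lambda x,y:(110+(x+.5)/2.5-.5,100+(y+.5)/2.5-.5)
Q=np.array([ray(c,*f(*q),.041)[:2] for q in[(192,124),(514,128),(503,291),(202,291)]]); print(Q.round(4))
for a,b in((0,1),(3,2),(0,3),(1,2)): d=Q[b]-Q[a]; print(np.degrees(np.arctan2(*d[::-1])).round(1),np.linalg.norm(d).round(4))
a=np.radians(69); y=np.array([np.cos(a),np.sin(a)]); z=np.array([np.sin(a),-np.cos(a)])
m=Q.mean(0); print(m); B=m-.033*z; 
for yy in(-.05,-.047): go([*(B+.084*z+yy*y),.0],69)
# predict red cap end and purple for check
print((proj(c,[*(B+.101*z+.05*y),.010])-[110,100])*2.5,(proj(c,[*(B+.101*z-.05*y),.010])-[110,100])*2.5)
for t in range(20,112,6): pass
r=np.hypot(84,30.5); th=np.radians(19.96+np.arange(0,91,6)); h=r*np.cos(th); v=r*np.sin(th)
print([(round(-(h[i+1]-h[i]),1),round(-(v[i+1]-v[i]),1)) for i in range(15)])
E
```

```text
[[ 0.4979 -0.074 ]
 [ 0.5435  0.0375]
 [ 0.6037  0.0132]
 [ 0.5597 -0.0984]]
67.7 0.1204
68.5 0.1199
-21.5 0.0664
-22.0 0.0649
[ 0.55118456 -0.03044116]
shift [-53.1 -48.6 157.6] norm 173.0 turn -0.011 | tcp [ 0.5494 -0.0306  0.1576] yang 68.4 t 17.88
shift [-53.1 -45.6 157.6] norm 172.0 turn -0.011 | tcp [ 0.5494 -0.0306  0.1576] yang 68.4 t 17.88
[463.90714201 338.13680243] [242.93934036 340.09054386]
[(np.float64(3.6), np.float64(-8.6)), (np.float64(4.5), np.float64(-8.2)), (np.float64(5.4), np.float64(-7.7)), (np.float64(6.1), np.float64(-7.1)), (np.float64(6.8), np.float64(-6.4)), (np.float64(7.5), np.float64(-5.6)), (np.float64(8.0), np.float64(-4.8)), (np.float64(8.5), np.float64(-4.0)), (np.float64(8.8), np.float64(-3.1)), (np.float64(9.1), np.float64(-2.1)), (np.float64(9.3), np.float64(-1.1)), (np.float64(9.4), np.float64(-0.2)), (np.float64(9.3), np.float64(0.8)), (np.float64(9.2), np.float64(1.8)), (np.float64(8.9), np.float64(2.7))]
```

Emit:
{"fn": "servo_tool", "kwargs": {"series": [-26.5,-23.3,0,0,40,-26.5,-23.3,0,0,40,0,0,30,0,40,0,0,30,0,40,0,0,25,0,40,0,0,20,0,40,0,0,15,0,40,0,0,12,0,40,0,0,8,0,40,0,0,7.6,0,40,0,0,0,0,40], "newtons": 25}}

```text
time_s: 18.8
tcp_pos: [0.5813, -0.093, 0.009]
orientation: [[-0.931, 0.365, -0.002], [0.365, 0.931, -0.0], [0.001, -0.001, -1.0]]
contact_force: [-0.8, 1.5, -0.4]
grip_width: 0.04
grasp_force: 0.0
```

Emit:
{"fn": "servo_tool", "kwargs": {"series": [0,0,0,0,5,0,0,0,0,5,0,0,0,0,5,0,0,0,0,5,0,0,0,0,5,0,0,0,0,5]}}

```text
time_s: 19.3
tcp_pos: [0.5827, -0.0934, 0.011]
orientation: [[-0.931, 0.364, 0.002], [0.364, 0.931, -0.0], [-0.002, 0.0, -1.0]]
contact_force: [2.0, 0.1, 4.3]
grip_width: 0.014
grasp_force: 24.6
```

Gripped the cap (14 mm). Now swing it up along the arc.

Emit:
{"fn": "servo_tool", "kwargs": {"series": [3.6,0,-8.6,0,5,4.5,0,-8.2,0,5,5.4,0,-7.7,0,5,6.1,0,-7.1,0,5,6.8,0,-6.4,0,5,7.5,0,-5.6,0,5,0,0,0,0,5]}}

```text
time_s: 19.88
tcp_pos: [0.5494, -0.0801, 0.055]
orientation: [[-0.932, 0.364, 0.001], [0.364, 0.931, 0.001], [-0.0, 0.001, -1.0]]
contact_force: [-0.4, 0.3, -2.1]
grip_width: 0.0144
grasp_force: 24.5
```

```bash
python3 - <<'E'
from h import *
s=status.state(); print(s["contact_force"],s["wrist_torque"])
a=eyes.grab_frame("wrist"); b=eyes.grab_frame("scene"); C=cam("scene"); u,v=proj(C,s["tcp_pos"]).astype(int)
b=b[v-45:v+45,u-55:u+55]
save("v7.png",np.hstack([cv2.resize(a[100:340,110:400],(400,331),interpolation=3),cv2.resize(b,(400,331),interpolation=3)]))
E
```

```text
[-0.38831819  0.31076093 -2.05232911] [-0.16033845 -0.09556798 -0.0089671 ]
```

View pics/v7.png

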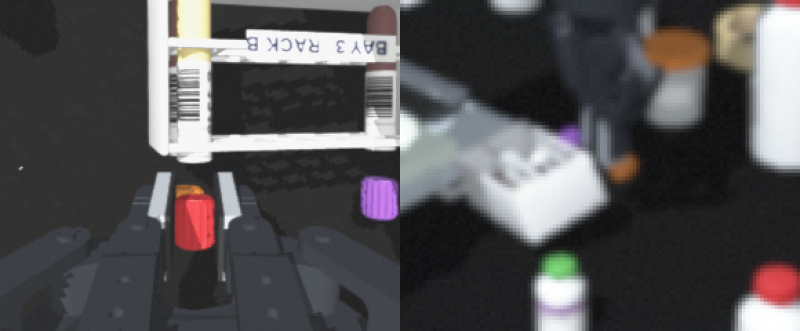

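The rack came up rigidly, because the pinch is too stiff to pivot (weight -2.1 N). I will drop the grip to 20 N and jerk upward so gravity swings the base down.

Emit:
{"fn": "servo_tool", "kwargs": {"series": [0,0,0,0,5,0,0,0,0,5,0,0,-40,0,5,0,0,0,0,5,0,0,0,0,5], "newtons": 20}}

```text
time_s: 20.4
tcp_pos: [0.5519, -0.0814, 0.0954]
orientation: [[-0.931, 0.365, 0.004], [0.365, 0.931, -0.0], [-0.004, 0.001, -1.0]]
contact_force: [0.2, -0.1, -2.8]
grip_width: 0.0144
grasp_force: 23.8
```

```bash
python3 - <<'E'
from h import *
s=status.state(); print(s["contact_force"],s["wrist_torque"],s["grip_width"],s["grasp_force"])
a=eyes.grab_frame("wrist"); save("v8.png",a)
h=cv2.cvtColor(a,cv2.COLOR_RGB2HSV); m=(h[...,1]<50)&(h[...,2]>150); m[270:]=0; ys,xs=np.nonzero(m[:, 180:400]); print("white extent rows",np.percentile(ys,[2,50,98]),len(ys))
o=cv2.cvtColor(cv2.imread("pics/v7.png"),cv2.COLOR_BGR2RGB)
print(recognise("wrist","sample_rack"))
E
```

```text
[ 0.19806475 -0.14530677 -2.84900583] [-0.0856574  -0.10970066 -0.04438893] 0.014435932532953848 23.805232644081116
white extent rows [ 94. 163. 245.] 15872
[{'box': [0.5919, 0.4781, 0.3713, 0.5068], 'conf': 0.95}]
```

Emit:
{"fn": "servo_tool", "kwargs": {"series": [0,0,0,0,14,0,0,0,0,14]}}

```text
time_s: 20.67
tcp_pos: [0.5494, -0.0807, 0.0925]
orientation: [[-0.931, 0.364, -0.002], [0.364, 0.931, -0.0], [0.002, -0.001, -1.0]]
contact_force: [-0.4, 0.5, -2.8]
grip_width: 0.0146
grasp_force: 23.8
```

```bash
python3 - <<'E'
from h import *
s=status.state(); print(s["contact_force"],s["wrist_torque"],s["grip_width"],s["grasp_force"])
E
```

```text
[-0.40797204  0.51718626 -2.82257898] [-0.1349345  -0.08032165  0.02709391] 0.014597303478477363 23.750672936439514
```

Emit:
{"fn": "servo_tool", "kwargs": {"series": [0,0,0,0,14.5,0,0,0,0,14.5]}}

```text
time_s: 20.83
tcp_pos: [0.5499, -0.0808, 0.0931]
orientation: [[-0.931, 0.364, -0.001], [0.364, 0.931, -0.0], [0.001, -0.0, -1.0]]
contact_force: [-0.1, -1.0, -2.0]
grip_width: 0.0147
grasp_force: 19.3
```

```bash
python3 - <<'E'
from h import *
s=status.state(); print(s["contact_force"],s["wrist_torque"],s["grip_width"],s["grasp_force"])
E
```

```text
[-0.10678871 -0.95059359 -2.01358234] [-0.10707473 -0.02536375  0.01188155] 0.014735499383981575 19.306735396385193
```

Below the limit the force follows the commanded opening, so I will ease it in tenths.

Emit:
{"fn": "servo_tool", "kwargs": {"series": [0,0,0,0,14.7,0,0,0,0,14.7]}}

```text
time_s: 21.0
tcp_pos: [0.5502, -0.0809, 0.0935]
orientation: [[-0.931, 0.364, -0.0], [0.364, 0.931, -0.0], [0.0, -0.0, -1.0]]
contact_force: [0.1, 0.3, -2.0]
grip_width: 0.015
grasp_force: 15.7
```

Emit:
{"fn": "servo_tool", "kwargs": {"series": [0,0,0,0,14.8,0,0,0,0,14.8]}}

```text
time_s: 21.17
tcp_pos: [0.5503, -0.0808, 0.0937]
orientation: [[-0.931, 0.364, -0.0], [0.364, 0.931, 0.0], [0.0, -0.0, -1.0]]
contact_force: [0.0, -0.3, -2.2]
grip_width: 0.0146
grasp_force: 14.0
```

```bash
python3 - <<'E'
from h import *
s=status.state(); print(s["contact_force"],s["wrist_torque"],s["grip_width"],s["grasp_force"])
a=eyes.grab_frame("wrist"); print(recognise("wrist","sample_rack"))
E
```

```text
[ 0.00480983 -0.29199743 -2.17890991] [-0.04770765 -0.01182438  0.04501928] 0.014583986550311533 13.980759680271149
[{'box': [0.5894, 0.4828, 0.3658, 0.5115], 'conf': 0.9}]
```

Emit:
{"fn": "servo_tool", "kwargs": {"series": [0,0,0,0,15,0,0,0,0,15]}}

```text
time_s: 21.43
tcp_pos: [0.5503, -0.0808, 0.0937]
orientation: [[-0.931, 0.364, -0.0], [0.364, 0.931, 0.0], [0.0, 0.0, -1.0]]
contact_force: [-1.3, 0.3, -2.1]
grip_width: 0.0149
grasp_force: 10.6
```

Emit:
{"fn": "servo_tool", "kwargs": {"series": [0,0,0,0,15.2,0,0,0,0,15.2]}}

```text
time_s: 21.6
tcp_pos: [0.5503, -0.0808, 0.0937]
orientation: [[-0.931, 0.364, -0.0], [0.364, 0.931, 0.0], [0.0, 0.0, -1.0]]
contact_force: [0.2, -0.3, -2.5]
grip_width: 0.0154
grasp_force: 7.4
```

```bash
python3 - <<'E'
from h import *
s=status.state(); print(s["contact_force"],s["wrist_torque"],s["grip_width"],s["grasp_force"])
a=eyes.grab_frame("wrist"); print(recognise("wrist","sample_rack"))
b=eyes.grab_frame("scene"); C=cam("scene"); u,v=proj(C,s["tcp_pos"]).astype(int)
b=b[v-40:v+60,u-55:u+55]
save("v9.png",np.hstack([cv2.resize(a[60:340,110:400],(414,400),interpolation=3),cv2.resize(b,(386,400),interpolation=3)]))
E
```

```text
[ 0.22922589 -0.31201631 -2.46263161] [ 0.00273611  0.06672491 -0.02262287] 0.015449780724422223 7.435208335518837
[{'box': [0.5884, 0.4763, 0.367, 0.5068], 'conf': 0.6}]
```

View pics/v9.png

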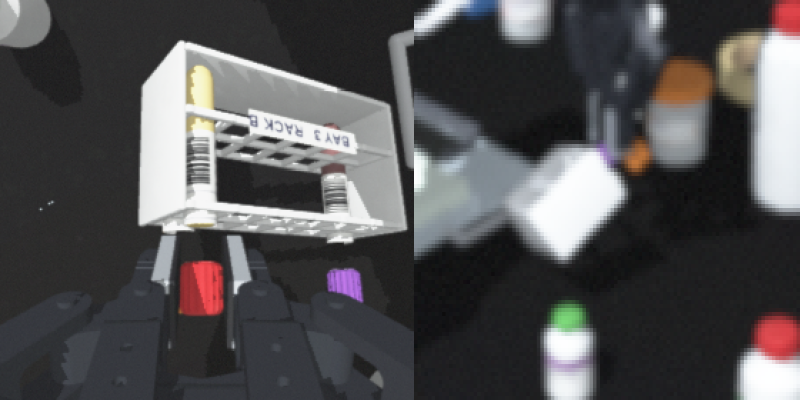

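The rack now hangs at a slant, base down about 30° and the far end drooping. I will let the bench straighten it by lowering with a soft grip.

Emit:
{"fn": "servo_tool", "kwargs": {"series": [0,0,8,0,15.1,0,0,8,0,15.1,0,0,6,0,15.1,0,0,0,0,15.1]}}

```text
time_s: 22.08
tcp_pos: [0.5498, -0.0814, 0.0707]
orientation: [[-0.931, 0.365, -0.001], [0.365, 0.931, -0.0], [0.001, -0.001, -1.0]]
contact_force: [-0.3, -1.1, 0.2]
grip_width: 0.0152
grasp_force: 8.2
```

```bash
python3 - <<'E'
from h import *
s=status.state(); print(s["contact_force"],s["wrist_torque"],s["grip_width"],s["grasp_force"])
a=eyes.grab_frame("wrist"); print(recognise("wrist","sample_rack")[0]["box"])
b=eyes.grab_frame("scene"); C=cam("scene"); u,v=proj(C,s["tcp_pos"]).astype(int)
b=b[v-40:v+60,u-55:u+55]
save("v10.png",np.hstack([cv2.resize(a[60:340,110:400],(414,400),interpolation=3),cv2.resize(b,(386,400),interpolation=3)]))
E
```

```text
[-0.30808707 -1.11380084  0.19350693] [-0.20361521 -0.09224739  0.05620666] 0.015154630260760629 8.16223293542862
[0.634, 0.4789, 0.4191, 0.5094]
```

View pics/v10.png

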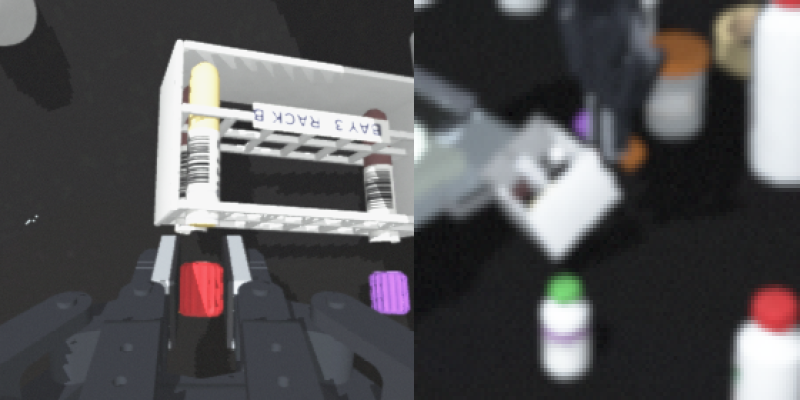

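Picture budget is used up, so from here I measure numerically. The rack's pitch and roll come from the purple cap's position in the wrist image.

```bash
cat >> h.py <<'E'
from scipy.optimize import least_squares
def pitch():
    s=status.state(); c=cam("wrist"); im=eyes.grab_frame("wrist"); H=cv2.cvtColor(im,cv2.COLOR_RGB2HSV)
    m=cv2.inRange(H[:, 300:],np.array((125,80,60)),np.array((160,255,255))); k,l,st,ce=cv2.connectedComponentsWithStats(m); i=1+st[1:,4].argmax(); p=ce[i]+[300,0]
    R=np.array(s["orientation"]); h,y,up=-R[:,0],R[:,1],-R[:,2]; P0=np.array(s["tcp_pos"])+up*.0205
    def f(q):
        a,r=q; ez=h*np.cos(a)+up*np.sin(a); ex=h*np.sin(a)-up*np.cos(a); v=.020*ex+.008*ez
        Rr=cv2.Rodrigues(ez*r)[0]; return proj(c,P0+Rr@(v+.096*y))-p
    for a0 in(.3,1.3):
        o=least_squares(f,[a0,0]); print("pitch,roll",np.degrees(o.x).round(1),"cost",o.cost.round(2),end="; ")
    print("purple",p.round(1),st[i,4],"F",np.round(s["contact_force"],1),"tq",np.round(R.T@s["wrist_torque"],3),"grip",round(s["grip_width"],4),round(s["grasp_force"],1))
E
python3 - <<'E'
from h import *
pitch()
E
```

```text
pitch,roll [ 29.7 -16.2] cost 0.0; pitch,roll [ 29.7 -16.2] cost 0.0; purple [381.9 263.9] 814 F [ 0.3 -1.  -0.5] tq [ 0.14  -0.062 -0.032] grip 0.0151 8.0
```

Emit:
{"fn": "servo_tool", "kwargs": {"series": [0,0,0,0,15.3,0,0,0,0,15.3,0,0,0,0,15.3]}}

```text
time_s: 22.53
tcp_pos: [0.5502, -0.0805, 0.0717]
orientation: [[-0.931, 0.364, -0.0], [0.364, 0.931, 0.0], [0.0, 0.0, -1.0]]
contact_force: [-0.1, -0.2, -0.9]
grip_width: 0.0154
grasp_force: 6.4
```

```bash
python3 - <<'E'
from h import *
pitch()
E
```

```text
pitch,roll [ 29.7 -16.2] cost 0.0; pitch,roll [ 29.7 -16.2] cost 0.0; purple [381.8 263.9] 812 F [-0.1 -0.2 -0.9] tq [-0.025  0.034 -0.026] grip 0.0154 6.4
```

Emit:
{"fn": "servo_tool", "kwargs": {"series": [0,0,0,0,15.5,0,0,0,0,15.5,0,0,0,0,15.5]}}

```text
time_s: 22.83
tcp_pos: [0.5501, -0.0807, 0.0716]
orientation: [[-0.931, 0.364, -0.0], [0.364, 0.931, 0.0], [0.0, -0.0, -1.0]]
contact_force: [-0.6, -0.0, -0.8]
grip_width: 0.0155
grasp_force: 3.4
```

```bash
python3 - <<'E'
from h import *
pitch()
E
```

```text
pitch,roll [ 29.2 -13.8] cost 0.0; pitch,roll [ 29.2 -13.8] cost 0.0; purple [387.1 263.3] 846 F [-0.6 -0.  -0.8] tq [-0.037  0.043 -0.026] grip 0.0155 3.4
```

Emit:
{"fn": "servo_tool", "kwargs": {"series": [0,0,0,0,15.6,0,0,0,0,15.6,0,0,0,0,15.6]}}

```text
time_s: 23.13
tcp_pos: [0.5502, -0.0808, 0.0716]
orientation: [[-0.931, 0.364, -0.0], [0.364, 0.931, -0.0], [0.0, -0.0, -1.0]]
contact_force: [-0.9, 0.3, -0.6]
grip_width: 0.0154
grasp_force: 2.4
```

```bash
python3 - <<'E'
from h import *
pitch()
E
```

```text
pitch,roll [ 29.  -13.2] cost 0.0; pitch,roll [ 29.  -13.2] cost 0.0; purple [388.4 263.1] 858 F [-0.9  0.3 -0.6] tq [-0.04   0.039  0.003] grip 0.0154 2.4
```

Emit:
{"fn": "servo_tool", "kwargs": {"series": [6,0,0,0,15.5,6,0,0,0,15.5,6,0,0,0,15.5,6,0,0,0,15.5,6,0,0,0,15.5,0,0,0,0,15.5]}}

```text
time_s: 23.68
tcp_pos: [0.5211, -0.0694, 0.0717]
orientation: [[-0.931, 0.364, -0.001], [0.364, 0.931, 0.001], [0.001, 0.0, -1.0]]
contact_force: [-0.4, -1.1, 0.1]
grip_width: 0.0157
grasp_force: 3.1
```

```bash
python3 - <<'E'
from h import *
pitch()
E
```

```text
pitch,roll [51.7 -3.4] cost 0.0; pitch,roll [51.7 -3.4] cost 0.0; purple [417.6 280.4] 1206 F [-0.4 -1.1  0.1] tq [ 0.39  -0.044 -0.071] grip 0.0157 3.1
```

Dragging works: pitch 52°, roll -3°. Continue.

Emit:
{"fn": "servo_tool", "kwargs": {"series": [6,0,0,0,15.5,6,0,0,0,15.5,6,0,0,0,15.5,6,0,0,0,15.5,6,0,0,0,15.5,0,0,0,0,15.5]}}

```text
time_s: 24.23
tcp_pos: [0.4931, -0.0598, 0.0718]
orientation: [[-0.931, 0.365, -0.0], [0.365, 0.931, -0.001], [0.0, -0.001, -1.0]]
contact_force: [-0.9, -6.3, 4.7]
grip_width: 0.0153
grasp_force: 5.0
```

```bash
python3 - <<'E'
from h import *
pitch()
E
```

```text
pitch,roll [67.8 -5.6] cost 0.0; pitch,roll [67.8 -5.6] cost 0.0; purple [420.2 294.8] 617 F [-0.9 -6.3  4.7] tq [ 1.383 -0.275  0.069] grip 0.0153 5.0
```

The far end seems to press on the carrier's handle (sideways force). Back off along -y, then finish.

Emit:
{"fn": "servo_tool", "kwargs": {"series": [0,-6,0,0,15.4,0,-8,0,0,15.4,0,-8,0,0,15.4,0,-8,0,0,15.4,0,0,0,0,15.4]}}

```text
time_s: 24.7
tcp_pos: [0.4836, -0.0872, 0.0723]
orientation: [[-0.931, 0.365, 0.002], [0.365, 0.931, 0.001], [-0.001, 0.002, -1.0]]
contact_force: [0.8, 4.0, 4.9]
grip_width: 0.0153
grasp_force: 15.5
```

```bash
python3 - <<'E'
from h import *
pitch()
E
```

```text
pitch,roll [86.9 -3.8] cost 0.0; pitch,roll [86.9 -3.8] cost 0.0; purple [434.3 301.3] 806 F [0.8 4.  4.9] tq [-1.046  0.022 -0.024] grip 0.0153 15.5
```

Pitch about 87°. Release and check.

Emit:
{"fn": "servo_tool", "kwargs": {"series": [0,0,0,0,16,0,0,0,0,18,0,0,0,0,25,0,0,0,0,32,0,0,0,0,32,0,0,-20,0,32,0,0,-30,0,32,0,0,-35,0,32,0,0,-35,0,32,0,0,-10,0,85,0,0,0,0,85,0,0,0,0,85]}}

```text
time_s: 25.75
tcp_pos: [0.4835, -0.0871, 0.2016]
orientation: [[-0.931, 0.364, 0.001], [0.364, 0.931, 0.0], [-0.001, 0.0, -1.0]]
contact_force: [-0.1, 0.0, -1.2]
grip_width: 0.0674
grasp_force: 0.0
```

```bash
cat >> h.py <<'E'
def caps(n="wrist",tag=None):
    c=cam(n); im=eyes.grab_frame(n)
    if tag: save(tag,im)
    H=cv2.cvtColor(im,cv2.COLOR_RGB2HSV); H[...,0]=(H[...,0].astype(int)+10)%180
    for nm,lo,hi in(("purple",(135,80,50),(170,255,255)),("red",(0,130,60),(15,255,255)),("orange",(16,130,60),(32,255,255)),("green",(45,80,50),(95,255,255)),("blue",(108,110,60),(132,255,255))):
        k,l,st,ce=cv2.connectedComponentsWithStats(cv2.inRange(H,np.array(lo),np.array(hi)))
        print(nm,[(ce[i].round(1).tolist(),int(st[i,4]),{z:ray(c,*ce[i],z)[:2].round(3).tolist() for z in(.012,.033,.1)}) for i in 1+np.argsort(-st[1:,4])[:3] if st[i,4]>20])
E
python3 - <<'E'
from h import *
s=status.state(); print(s["tcp_pos"],s["contact_force"]); caps("wrist","w11.png"); caps("top","t11.png")
for n in("wrist","top","scene"):
    if n=="scene": eyes.grab_frame(n)
    r=recognise(n,"sample_rack"); print(n,[(d["conf"],(np.array(d["box"])*[512,384,512,384]).round(1).tolist()) for d in r[:2]])
E
```

```text
[ 0.48353724 -0.08705778  0.20162375] [-0.11527559  0.00333485 -1.18898903]
purple [([22.0, 271.7], 2722, {0.012: [0.504, -0.422], 0.033: [0.499, -0.4], 0.1: [0.483, -0.33]}), ([355.8, 187.8], 316, {0.012: [0.554, 0.025], 0.033: [0.546, 0.02], 0.1: [0.52, 0.003]})]
red [([38.3, 226.8], 865, {0.012: [0.456, -0.367], 0.033: [0.454, -0.348], 0.1: [0.447, -0.289]}), ([258.2, 161.5], 230, {0.012: [0.48, -0.075], 0.033: [0.476, -0.074], 0.1: [0.465, -0.072]}), ([344.7, 179.5], 23, {0.012: [0.539, 0.015], 0.033: [0.532, 0.011], 0.1: [0.509, -0.004]})]
orange [([388.9, 351.3], 883, {0.012: [0.81, 0.003], 0.033: [0.787, -0.001], 0.1: [0.711, -0.014]}), ([256.8, 181.4], 255, {0.012: [0.502, -0.086], 0.033: [0.497, -0.084], 0.1: [0.481, -0.08]})]
green [([182.9, 140.0], 351, {0.012: [0.424, -0.149], 0.033: [0.424, -0.143], 0.1: [0.423, -0.126]}), ([78.1, 203.5], 149, {0.012: [0.448, -0.303], 0.033: [0.446, -0.289], 0.1: [0.441, -0.242]})]
blue [([91.9, 366.6], 579, {0.012: [0.677, -0.415], 0.033: [0.662, -0.393], 0.1: [0.612, -0.325]})]
purple [([352.6, 223.4], 442, {0.012: [0.497, -0.425], 0.0
[... 748 characters left out ...]
 -0.619], 0.033: [0.677, -0.609], 0.1: [0.663, -0.579]})]
green [([401.1, 104.1], 435, {0.012: [0.919, -0.611], 0.033: [0.911, -0.601], 0.1: [0.884, -0.571]}), ([10.2, 151.6], 51, {0.012: [0.733, 0.744], 0.033: [0.728, 0.729], 0.1: [0.711, 0.683]})]
blue [([462.6, 137.5], 1565, {0.012: [0.799, -0.82], 0.033: [0.793, -0.807], 0.1: [0.773, -0.765]}), ([291.7, 108.9], 882, {0.012: [0.897, -0.223], 0.033: [0.889, -0.221], 0.1: [0.863, -0.212]}), ([115.5, 107.2], 313, {0.012: [0.896, 0.394], 0.033: [0.888, 0.386], 0.1: [0.862, 0.359]})]
wrist [(0.59, [305.8, 168.5, 125.5, 59.5])]
top [(0.63, [220.0, 217.0, 8.4, 13.5])]
scene [(0.79, [220.3, 207.0, 31.9, 49.4]), (0.34, [144.3, 178.3, 38.4, 21.8])]
```

```bash
python3 - <<'E'
from h import *
c=cam("wrist"); px=np.array([[258.2,161.5],[256.8,181.4],[355.8,187.8]])
M=np.array([[-.0095,-.0475],[.0095,-.0475],[.0095,.0475]])
def f(q):
    C,S=np.cos(q[2]),np.sin(q[2]); return np.array([proj(c,[q[0]+C*a-S*b,q[1]+S*a+C*b,q[3]]) for a,b in M]).ravel()-px.ravel()
for z in(None,.095):
    o=least_squares((lambda q:f(q)) if z is None else (lambda q:f([*q[:3],z])),[.494,-.034,-.44,.09]); print(o.x.round(4),np.degrees(o.x[2]).round(1),o.fun.round(1))
q=o.x; s=status.state(); go([q[0],q[1],.16],np.degrees(q[2]))
E
```

```text
[ 0.4947 -0.0331 -0.4389  0.0874] -25.1 [ 0.   0.1 -0.  -0.1  0.  -0. ]
[ 0.4928 -0.0335 -0.441   0.09  ] -25.3 [-0.9 -0.4 -1.   0.1  1.9  0.5]
shift [10.1 53.3 40.5] norm 68.0 turn -1.503 | tcp [ 0.4829 -0.0869  0.2006] yang 68.6 t 26.05
```

Emit:
{"fn": "servo_tool", "kwargs": {"series": [5,26.6,0,0,85,5.5,26.6,0,0,85,0,0,0,0.117,85,0,0,0,0.117,85,0,0,0,0.117,85,0,0,0,0.117,85,0,0,0,0.117,85,0,0,0,0.117,85,0,0,0,0.117,85,0,0,0,0.117,85,0,0,0,0.117,85,0,0,0,0.117,85,0,0,0,0.117,85,0,0,0,0.117,85,0,0,0,0.117,85,0,0,0,0.117,85,0,0,0,0,85]}}

```text
time_s: 27.47
tcp_pos: [0.4928, -0.0336, 0.2011]
orientation: [[0.431, 0.902, -0.001], [0.902, -0.431, -0.0], [-0.001, -0.001, -1.0]]
contact_force: [0.0, -0.4, 0.0]
grip_width: 0.085
grasp_force: 0.0
```

```bash
python3 - <<'E'
from h import *
c=cam("wrist"); caps("wrist"); go([.494,-.0333,.0355],-25.2)
r=recognise("wrist","sample_rack"); print([(d["conf"],(np.array(d["box"])*[512,384,512,384]).round(1).tolist()) for d in r[:2]])
for z in(0,.065): 
  P=[proj(c,[.494+np.cos(-.44)*a-np.sin(-.44)*b,-.0333+np.sin(-.44)*a+np.cos(-.44)*b,z]).round(0) for a in(-.0205,.0205) for b in(-.0605,.0605)]; print(z,np.array(P).tolist())
E
```

```text
purple [([484.1, 282.6], 1784, {0.012: [0.71, -0.31], 0.033: [0.699, -0.29], 0.1: [0.662, -0.224]}), ([262.0, 135.0], 214, {0.012: [0.522, -0.003], 0.033: [0.522, -0.001], 0.1: [0.522, 0.005]})]
red [([242.2, 232.5], 252, {0.012: [0.447, -0.104], 0.033: [0.452, -0.096], 0.1: [0.467, -0.07]})]
orange [([480.5, 33.6], 3926, {0.012: [0.778, -0.007], 0.033: [0.763, -0.005], 0.1: [0.713, 0.002]}), ([261.6, 232.3], 265, {0.012: [0.47, -0.115], 0.033: [0.473, -0.106], 0.1: [0.484, -0.078]})]
green [([235.7, 279.7], 283, {0.012: [0.41, -0.162], 0.033: [0.416, -0.151], 0.1: [0.439, -0.113]})]
blue [([437.3, 376.1], 326, {0.012: [0.61, -0.439], 0.033: [0.604, -0.41], 0.1: [0.587, -0.319]}), ([505.5, 129.6], 126, {0.012: [0.78, -0.119], 0.033: [0.765, -0.11], 0.1: [0.714, -0.082]})]
shift [  0.8   1.1 165.7] norm 166.0 turn 0.002 | tcp [ 0.4928 -0.0335  0.2012] yang -25.1 t 27.52
[(0.58, [251.5, 178.1, 42.5, 124.3])]
0 [[236.0, 212.0], [234.0, 116.0], [267.0, 212.0], [268.0, 116.0]]
0.065 [[233.0, 233.0], [230.0, 118.0], [270.0, 232.0], [272.0, 117.0]]
```

The rack stands upright and aligned with the tool. Grip it at the measured height.

Emit:
{"fn": "servo_tool", "kwargs": {"series": [1,1,35,0,85,0,0,35,0,85,0,0,35,0,85,0,0,25,0,85,0,0,20,0,85,0,0,10,0,85,0,0,6,0,85,0,0,0,0,60,0,0,0,0,30,0,0,0,0,30,0,0,0,0,30,0,0,0,0,30,0,0,0,0,30,0,0,0,0,30], "newtons": 40}}

```text
time_s: 28.73
tcp_pos: [0.4954, -0.033, 0.0371]
orientation: [[0.426, 0.905, 0.002], [0.905, -0.426, 0.001], [0.002, 0.002, -1.0]]
contact_force: [-1.5, 0.2, 5.7]
grip_width: 0.0389
grasp_force: 39.5
```

Emit:
{"fn": "servo_tool", "kwargs": {"series": [0,0,-4,0,30,0,0,-4,0,30,0,0,-4,0,30,0,0,0,0,30]}}

```text
time_s: 29.07
tcp_pos: [0.495, -0.0331, 0.0487]
orientation: [[0.426, 0.905, 0.001], [0.905, -0.426, 0.0], [0.001, 0.001, -1.0]]
contact_force: [-0.0, -0.8, -2.8]
grip_width: 0.0391
grasp_force: 40.4
```

Emit:
{"fn": "servo_tool", "kwargs": {"series": [0,0,-20,0,30,0,0,-25,0,30,0,0,-20,0,30,29.8,0.5,0,0,30,29.8,0.5,0,0,30,29.8,0.5,0,0,30,29.8,0.5,0,0,30,29.8,0.5,0,0,30,29.8,0.5,0,0,30,29.8,0.5,0,0,30,29.8,0.5,0,0,30,29.6,0.5,0,0,30,0,0,0,-0.085,30,0,0,0,-0.085,30,0,0,0,-0.085,30,0,0,0,-0.084,30,0,0,0,0,30,0,0,0,0,30]}}

```text
time_s: 30.57
tcp_pos: [0.6124, 0.2075, 0.1124]
orientation: [[0.103, 0.995, -0.001], [0.995, -0.103, -0.0], [-0.0, -0.001, -1.0]]
contact_force: [0.4, -0.2, -2.3]
grip_width: 0.0387
grasp_force: 41.2
```

```bash
python3 - <<'E'
from h import *
go([.613,.2075,.0445],-5.73); s=status.state(); print(s["contact_force"],s["grip_width"],s["grasp_force"])
c=cam("wrist"); caps("wrist","w12.png")
C,S=np.cos(-.1),np.sin(-.1)
R=np.array(s["orientation"]);t=np.array(s["tcp_pos"]); yt=R[:,1]; x=-R[:,0]
# rack caps expected if the rack is centred on tcp: rack x along tool y, rack y along tool x (z up)
for a,b,n in((-.0095,-.0475,"red"),(.0095,-.0475,"orange"),(.0095,.0475,"purple")):
    P=t+R[:,1]*a+R[:,0]*b; print(n,proj(c,[P[0],P[1],t[2]-.0371+.09]).round(1))
E
```

```text
shift [ 0.1  0.6 67.9] norm 68.0 turn -0.003 | tcp [0.6124 0.2075 0.1124] yang -5.9 t 30.57
[ 0.38856175 -0.20714289 -2.3396503 ] 0.038739321074061105 41.21670126914978
purple [([279.7, 180.1], 1875, {0.012: [0.64, 0.212], 0.033: [0.638, 0.217], 0.1: [0.633, 0.234]})]
red []
orange [([396.8, 381.1], 50, {0.012: [0.752, -0.032], 0.033: [0.742, -0.007], 0.1: [0.707, 0.074]})]
green []
blue []
red [227.8 379.8]
orange [270.5 379.9]
purple [275.6 170.1]
```

Emit:
{"fn": "servo_tool", "kwargs": {"series": [1,0.5,15,0,30,0,0,15,0,30,0,0,10,0,30,0,0,8,0,30,0,0,6,0,30,0,0,5,0,30,0,0,3,0,30,0,0,0,0,30]}}

```text
time_s: 31.28
tcp_pos: [0.613, 0.2084, 0.0502]
orientation: [[0.101, 0.995, -0.001], [0.995, -0.101, -0.0], [-0.0, -0.001, -1.0]]
contact_force: [-0.9, -0.1, -3.2]
grip_width: 0.0394
grasp_force: 41.2
```

Emit:
{"fn": "servo_tool", "kwargs": {"series": [0,0,2,0,30,0,0,2,0,30,0,0,1,0,30,0,0,0,0,30]}}

```text
time_s: 31.62
tcp_pos: [0.6132, 0.2085, 0.0456]
orientation: [[0.101, 0.995, -0.0], [0.995, -0.101, 0.0], [0.0, -0.0, -1.0]]
contact_force: [-0.5, 1.1, -2.9]
grip_width: 0.0387
grasp_force: 41.2
```

Emit:
{"fn": "servo_tool", "kwargs": {"series": [0,0,1,0,30,0,0,1,0,30,0,0,0,0,30]}}

```text
time_s: 31.87
tcp_pos: [0.6135, 0.2085, 0.0453]
orientation: [[0.101, 0.995, 0.001], [0.995, -0.101, 0.001], [0.001, 0.001, -1.0]]
contact_force: [-4.3, -0.6, 7.1]
grip_width: 0.039
grasp_force: 42.0
```

Emit:
{"fn": "servo_tool", "kwargs": {"series": [0,0,1,0,30,0,0,1,0,30,0,0,0,0,30]}}

```text
time_s: 32.12
tcp_pos: [0.6137, 0.2086, 0.0452]
orientation: [[0.101, 0.995, 0.001], [0.995, -0.101, 0.002], [0.002, 0.001, -1.0]]
contact_force: [-10.6, -3.8, 21.8]
grip_width: 0.0391
grasp_force: 42.9
```

Contact exactly at the expected seated height (0.0452). Release and check.

Emit:
{"fn": "servo_tool", "kwargs": {"series": [0,0,-2,0,30,0,0,0,0,45,0,0,0,0,55,0,0,0,0,62,0,0,0,0,62,0,0,-20,0,62,0,0,-35,0,62,0,0,-40,0,62,0,0,-40,0,62,0,0,-30,0,62,0,0,0,0,62,0,0,0,0,62]}}

```text
time_s: 33.12
tcp_pos: [0.6145, 0.2087, 0.2111]
orientation: [[0.101, 0.995, 0.004], [0.995, -0.101, 0.002], [0.002, 0.004, -1.0]]
contact_force: [0.5, -0.3, -0.4]
grip_width: 0.0625
grasp_force: 0.0
```

```bash
cat >> h.py <<'E'
def rackfit(px,z=.0874):
    c=cam("wrist"); px=np.array(px); M=np.array([[-.0095,-.0475],[.0095,-.0475],[.0095,.0475]])
    f=lambda q:np.array([proj(c,[q[0]+np.cos(q[2])*a-np.sin(q[2])*b,q[1]+np.sin(q[2])*a+np.cos(q[2])*b,q[3]]) for a,b in M]).ravel()-px.ravel()
    o=least_squares(f,[.6,.2,-.1,.09]); print("rack",o.x.round(4),o.fun.round(1))
E
python3 - <<'E'
from h import *
s=status.state(); print(s["tcp_pos"],s["contact_force"]); caps("wrist","w13.png"); go([.590,-.309,.2],-45)
E
```

```text
[0.6145051  0.20866889 0.21108608] [ 0.51952538 -0.30408639 -0.38142859]
purple [([258.3, 137.1], 215, {0.012: [0.629, 0.245], 0.033: [0.628, 0.247], 0.1: [0.627, 0.252]})]
red [([477.6, 92.0], 3517, {0.012: [0.887, 0.27], 0.033: [0.871, 0.271], 0.1: [0.821, 0.272]}), ([238.3, 232.3], 223, {0.012: [0.591, 0.124], 0.033: [0.593, 0.133], 0.1: [0.599, 0.162]})]
orange [([377.6, 340.8], 361, {0.012: [0.777, -0.07], 0.033: [0.768, -0.049], 0.1: [0.738, 0.016]}), ([257.5, 232.1], 230, {0.012: [0.616, 0.121], 0.033: [0.617, 0.131], 0.1: [0.617, 0.16]})]
green []
blue [([487.6, 22.8], 1448, {0.012: [0.89, 0.342], 0.033: [0.874, 0.338], 0.1: [0.823, 0.326]}), ([416.8, 379.6], 83, {0.012: [0.839, -0.149], 0.033: [0.826, -0.124], 0.1: [0.785, -0.043]})]
shift [-517.2   28.8    8.6] norm 518.0 turn 0.684 | tcp [0.6134 0.2085 0.2088] yang -5.8 t 33.17
```

Rack centre reads (0.613,0.206) — seated. Next the large bottle.

Emit:
{"fn": "servo_tool", "kwargs": {"series": [-37,2,0,0,85,-37,2,0,0,85,-37,2,0,0,85,-37,2,0,0,85,-37,2,0,0,85,-37,2,0,0,85,-37,2,0,0,85,-37,2,0,0,85,-37,2,0,0,85,-37,2,0,0,85,-37,2,0,0,85,-37,2,0,0,85,-37,2,0,0,85,-37,2,0,0,85,0,0,0,0.114,85,0,0,0,0.114,85,0,0,0,0.114,85,0,0,0,0.114,85,0,0,0,0.114,85,0,0,0,0.114,85]}}

```text
time_s: 34.83
tcp_pos: [0.588, -0.3094, 0.2062]
orientation: [[0.711, 0.703, -0.003], [0.703, -0.711, 0.001], [-0.002, -0.003, -1.0]]
contact_force: [-0.3, -0.7, -0.2]
grip_width: 0.0848
grasp_force: 0.0
```

```bash
python3 - <<'E'
from h import *
c=cam("wrist"); im=eyes.grab_frame("wrist"); save("w14.png",im)
H=cv2.cvtColor(im,cv2.COLOR_RGB2HSV); m=cv2.inRange(H,np.array((98,110,60)),np.array((122,255,255)))
k,l,st,ce=cv2.connectedComponentsWithStats(m)
for i in 1+np.argsort(-st[1:,4])[:3]: print(st[i],ce[i].round(1),ray(c,*ce[i],.126)[:2].round(4))
P=np.array([proj(c,[.59+.018*np.cos(t),-.309+.018*np.sin(t),z]) for t in np.linspace(0,6.28,30) for z in(.112,.13)]); print("pred cap bbox",P.min(0).round(1),P.max(0).round(1))
go([.59,-.309,.056],-45)
E
```

```text
[ 461  171   51   94 1754] [490.9 210.1] [ 0.7225 -0.4652]
[ 228  170   41   44 1375] [248.  191.5] [ 0.588  -0.3062]
[475  61  11  10  83] [480.1  65.8] [ 0.7801 -0.3609]
pred cap bbox [230.3 167.9] [273.6 213.9]
shift [  1.6   1.7 150.2] norm 150.0 turn -0.014 | tcp [ 0.5882 -0.3092  0.2062] yang -45.8 t 34.88
```

Emit:
{"fn": "servo_tool", "kwargs": {"series": [1.6,-1.6,30,0,85,0,0,35,0,85,0,0,30,0,85,0,0,20,0,85,0,0,15,0,85,0,0,10,0,85,0,0,5,0,85,0,0,3,0,85,0,0,0,0,85]}}

```text
time_s: 35.63
tcp_pos: [0.5888, -0.3075, 0.0604]
orientation: [[0.706, 0.708, -0.0], [0.708, -0.706, -0.0], [-0.0, -0.0, -1.0]]
contact_force: [0.2, 0.2, -1.0]
grip_width: 0.0851
grasp_force: 0.0
```

Emit:
{"fn": "servo_tool", "kwargs": {"series": [0,0,2,0,85,0,0,2,0,85,0,0,0,0,70,0,0,0,0,50,0,0,0,0,50,0,0,0,0,50,0,0,0,0,50,0,0,0,0,50,0,0,0,0,50], "newtons": 50}}

```text
time_s: 36.38
tcp_pos: [0.5894, -0.3078, 0.0576]
orientation: [[0.707, 0.708, 0.001], [0.708, -0.707, -0.001], [0.001, 0.001, -1.0]]
contact_force: [-0.5, 0.1, 4.8]
grip_width: 0.059
grasp_force: 55.0
```

Emit:
{"fn": "servo_tool", "kwargs": {"series": [0,0,-3,0,50,0,0,-4,0,50,0,0,-5,0,50,0,0,0,0,50]}}

```text
time_s: 36.72
tcp_pos: [0.5891, -0.3077, 0.0696]
orientation: [[0.707, 0.707, 0.001], [0.707, -0.707, -0.0], [0.0, 0.001, -1.0]]
contact_force: [-0.4, 0.1, -2.8]
grip_width: 0.0589
grasp_force: 54.2
```

Emit:
{"fn": "servo_tool", "kwargs": {"series": [0,0,-30,0,50,0,0,-35,0,50,0,0,-35,0,50,0,0,-30,0,50,0,0,0,-0.114,50,0,0,0,-0.114,50,0,0,0,-0.114,50,0,0,0,-0.114,50,0,0,0,-0.114,50,0,0,0,-0.114,50,0,0,0,0,50]}}

```text
time_s: 37.63
tcp_pos: [0.5886, -0.3076, 0.1985]
orientation: [[0.096, 0.995, -0.0], [0.995, -0.096, 0.0], [0.0, -0.0, -1.0]]
contact_force: [0.1, 0.6, -2.3]
grip_width: 0.0588
grasp_force: 55.6
```

```bash
python3 - <<'E'
from h import *
s=status.state(); print(s["contact_force"],s["grip_width"]); go([.5279,.3105,.2],-5.73)
E
```

```text
[ 0.13511321  0.58961845 -2.26214879] 0.05877443141165057
shift [ 609.4 -119.6   -1.3] norm 621.0 turn 0.004 | tcp [ 0.5886 -0.3076  0.1985] yang -5.5 t 37.63
```

Emit:
{"fn": "servo_tool", "kwargs": {"series": [35.8,-7,0,0,50,35.8,-7,0,0,50,35.8,-7,0,0,50,35.8,-7,0,0,50,35.8,-7,0,0,50,35.8,-7,0,0,50,35.8,-7,0,0,50,35.8,-7,0,0,50,35.8,-7,0,0,50,35.8,-7,0,0,50,35.8,-7,0,0,50,35.8,-7,0,0,50,35.8,-7,0,0,50,35.8,-7,0,0,50,35.8,-7,0,0,50,35.8,-7,0,0,50,35.8,-7,0,0,50,0,0,0,0,50,0,0,0,0,50]}}

```text
time_s: 39.22
tcp_pos: [0.5302, 0.3133, 0.1978]
orientation: [[0.099, 0.995, -0.002], [0.995, -0.099, 0.0], [-0.0, -0.002, -1.0]]
contact_force: [0.8, -1.2, -2.3]
grip_width: 0.059
grasp_force: 55.7
```

```bash
python3 - <<'E'
from h import *
s=status.state(); print(s["contact_force"],s["grip_width"]); go([.5279,.3105,.0756],-5.73)
c=cam("wrist"); im=eyes.grab_frame("wrist"); save("w15.png",im)
H=cv2.cvtColor(im,cv2.COLOR_RGB2HSV); m=cv2.inRange(H,np.array((98,110,60)),np.array((122,255,255)))
k,l,st,ce=cv2.connectedComponentsWithStats(m); t=s["tcp_pos"]; zc=t[2]-.0576
for i in 1+np.argsort(-st[1:,4])[:2]: print(st[i],ce[i].round(1))
P=np.array([proj(c,[t[0]+.018*np.cos(a),t[1]+.018*np.sin(a),zc+z]) for a in np.linspace(0,6.28,30) for z in(.112,.13)]); print("pred cap bbox if centred",P.min(0).round(1),P.max(0).round(1))
E
```

```text
[ 0.76664525 -1.24073044 -2.28902027] 0.05903680065592308
shift [ -3.   -1.8 122.2] norm 122.0 turn 0.001 | tcp [0.5302 0.3133 0.1978] yang -5.7 t 39.22
[ 196  252  103   73 5715] [247.2 291.1]
[272 189  28  23 108] [283.9 197.6]
pred cap bbox if centred [195.  247.3] [302.1 363.4]
```

Emit:
{"fn": "servo_tool", "kwargs": {"series": [-2,-1.8,20,0,50,0,0,25,0,50,0,0,25,0,50,0,0,20,0,50,0,0,12,0,50,0,0,8,0,50,0,0,5,0,50,0,0,3,0,50,0,0,0,0,50]}}

```text
time_s: 40.02
tcp_pos: [0.5308, 0.3122, 0.0858]
orientation: [[0.1, 0.995, 0.004], [0.995, -0.1, 0.008], [0.008, 0.003, -1.0]]
contact_force: [-10.0, 3.8, 21.5]
grip_width: 0.0587
grasp_force: 58.2
```

Emit:
{"fn": "servo_tool", "kwargs": {"series": [0,0,2,0,50,0,0,1,0,50,0,0,0,0,50]}}

```text
time_s: 40.27
tcp_pos: [0.5312, 0.314, 0.085]
orientation: [[0.099, 0.995, 0.006], [0.995, -0.099, 0.011], [0.011, 0.005, -1.0]]
contact_force: [-13.8, 5.2, 31.1]
grip_width: 0.0589
grasp_force: 59.7
```

It touches the mouth's slope on the +x side (tool pushed to -x). Raise a little, shift 3.5 mm to -x, and lower again.

Emit:
{"fn": "servo_tool", "kwargs": {"series": [0,0,-8,0,50,0,0,0,0,50]}}

```text
time_s: 40.43
tcp_pos: [0.5317, 0.3086, 0.0889]
orientation: [[0.102, 0.995, 0.004], [0.995, -0.102, 0.003], [0.003, 0.004, -1.0]]
contact_force: [1.0, -0.5, -3.3]
grip_width: 0.0591
grasp_force: 55.8
```

Emit:
{"fn": "servo_tool", "kwargs": {"series": [1,-2.5,0,0,50,0,0,3,0,50,0,0,2,0,50,0,0,0,0,50]}}

```text
time_s: 40.77
tcp_pos: [0.529, 0.3125, 0.0843]
orientation: [[0.1, 0.995, 0.005], [0.995, -0.1, 0.006], [0.006, 0.004, -1.0]]
contact_force: [-5.6, 1.9, 22.7]
grip_width: 0.059
grasp_force: 58.8
```

Emit:
{"fn": "servo_tool", "kwargs": {"series": [0,0,-6,0,50,0,-3,0,0,50,0,0,0,0,50]}}

```text
time_s: 41.02
tcp_pos: [0.5246, 0.3093, 0.0865]
orientation: [[0.102, 0.995, 0.001], [0.995, -0.102, -0.0], [-0.0, 0.001, -1.0]]
contact_force: [1.0, 1.1, 2.8]
grip_width: 0.059
grasp_force: 56.5
```

Emit:
{"fn": "servo_tool", "kwargs": {"series": [0,0,3,0,50,0,0,2,0,50,0,0,0,0,50]}}

```text
time_s: 41.27
tcp_pos: [0.5262, 0.3116, 0.0845]
orientation: [[0.101, 0.995, 0.004], [0.995, -0.101, 0.004], [0.005, 0.004, -1.0]]
contact_force: [-1.5, 0.3, 19.1]
grip_width: 0.0587
grasp_force: 58.8
```

```bash
python3 - <<'E'
from h import *
s=status.state(); c=cam("wrist"); im=eyes.grab_frame("wrist"); save("w16.png",im)
def fit(im,c,x0,show=""):
    H=cv2.cvtColor(im,cv2.COLOR_RGB2HSV); m=cv2.inRange(H,np.array((98,110,60)),np.array((122,255,255))); m[:,:150]=0; m[:,350:]=0
    k,l,st,ce=cv2.connectedComponentsWithStats(m); i=1+st[1:,4].argmax(); print(st[i],ce[i].round(1))
for b in(.018,.0225,.0269):
    for dx in(0,):
        t=s["tcp_pos"]; P=np.array([proj(c,[t[0]+.018*np.cos(a),t[1]+.018*np.sin(a),b+z]) for a in np.linspace(0,6.28,60) for z in(.112,.13)]); print(b,P.min(0).round(1),P.max(0).round(1))
fit(im,c,0)
T=np.array(s["orientation"])
# scene camera: blue cap
im=eyes.grab_frame("scene"); cs=cam("scene"); H=cv2.cvtColor(im,cv2.COLOR_RGB2HSV); m=cv2.inRange(H,np.array((98,110,60)),np.array((122,255,255)))
for b in(.018,.0269): print("scene cap pred",proj(cs,[t[0],t[1],b+.121]).round(1))
u,v=proj(cs,[t[0],t[1],.14]).astype(int); sub=m[v-25:v+25,u-25:u+25]; k,l,st,ce=cv2.connectedComponentsWithStats(sub)
for i in range(1,k): print(st[i],ce[i]+[u-25,v-25])
E
```

```text
0.018 [200.4 236.8] [298.9 343.4]
0.0225 [198.2 241.5] [301.  352.9]
0.0269 [196.  246.6] [303.3 363. ]
[ 198  238  106   87 7148] [250.4 284.7]
scene cap pred [139.  142.4]
scene cap pred [138.7 139.7]
[20 19 11  8 64] [138.09375  139.703125]
[32 38  6  3  8] [147.875 156.375]
```

The bottle seems tilted slightly and sitting on the mouth's slope. Search gently with small shifts under light pressure.

Emit:
{"fn": "servo_tool", "kwargs": {"series": [0,0,-1,0,50,1,1.5,0,0,50,0,0,0,0,50]}}

```text
time_s: 41.62
tcp_pos: [0.5268, 0.3117, 0.0844]
orientation: [[0.101, 0.995, 0.002], [0.995, -0.101, 0.002], [0.003, 0.001, -1.0]]
contact_force: [-1.3, 0.5, 14.8]
grip_width: 0.0593
grasp_force: 58.3
```

Emit:
{"fn": "servo_tool", "kwargs": {"series": [1.5,0,0,0,50,0,0,1,0,50,0,0,0,0,50]}}

```text
time_s: 41.87
tcp_pos: [0.5272, 0.3134, 0.0838]
orientation: [[0.101, 0.995, 0.002], [0.995, -0.101, 0.003], [0.003, 0.002, -1.0]]
contact_force: [-2.4, 1.3, 17.2]
grip_width: 0.0592
grasp_force: 58.6
```

Emit:
{"fn": "servo_tool", "kwargs": {"series": [1.5,0,0,0,50,1.5,0,1,0,50,0,0,0,0,50]}}

```text
time_s: 42.12
tcp_pos: [0.5278, 0.3163, 0.0827]
orientation: [[0.101, 0.995, 0.003], [0.995, -0.101, 0.003], [0.003, 0.003, -1.0]]
contact_force: [-0.0, 0.7, 16.7]
grip_width: 0.0592
grasp_force: 59.1
```

```bash
cat >> h.py <<'E'
def capfit(lo,hi,R,z0,z1,b0,save_as=None):
    "fit cap centre and bottle-bottom height from bbox left/right/top in the wrist view"
    s=status.state(); c=cam("wrist"); im=eyes.grab_frame("wrist"); t=np.array(s["tcp_pos"]); Rt=np.array(s["orientation"])
    H=cv2.cvtColor(im,cv2.COLOR_RGB2HSV); m=cv2.inRange(H,np.array(lo),np.array(hi)); m[:,:150]=0; m[:,350:]=0
    k,l,st,ce=cv2.connectedComponentsWithStats(m); i=1+st[1:,4].argmax(); x,y,w,h=st[i,:4]
    def f(q):
        P=np.array([proj(c,t+Rt[:,0]*q[0]+Rt[:,1]*q[1]+[R*np.cos(a),R*np.sin(a),q[2]+z-t[2]]) for a in np.linspace(0,6.28,60) for z in(z0,z1)]); return [P[:,0].min()-x,P[:,0].max()-x-w,P[:,1].min()-y]
    o=least_squares(f,[0,0,b0],x_scale=[.01,.01,.01],diff_step=1e-2); print("bbox",x,y,w,h,"cap off tool x,y mm",(o.x[:2]*1e3).round(1),"bottom z from cap",o.x[2].round(4),"cost",round(o.cost,2),"tcp",t.round(4))
E
python3 - <<'E'
from h import *
capfit((98,110,60),(122,255,255),.018,.112,.13,.0269)
E
```

```text
bbox 199 233 106 92 cap off tool x,y mm [4.6 0.9] bottom z from cap 0.0227 cost 0.0 tcp [0.5278 0.3163 0.0827]
```

Emit:
{"fn": "servo_tool", "kwargs": {"series": [0,0,-1,0,50,-2,0,0,0,50,-2,0,0,0,50,0,0,0,0,50]}}

```text
time_s: 42.5
tcp_pos: [0.5274, 0.3133, 0.0837]
orientation: [[0.101, 0.995, 0.004], [0.995, -0.101, 0.005], [0.005, 0.003, -1.0]]
contact_force: [1.2, 4.1, 11.5]
grip_width: 0.0589
grasp_force: 58.6
```

```bash
python3 - <<'E'
from h import *
capfit((98,110,60),(122,255,255),.018,.112,.13,.0269); s=status.state(); print(s["contact_force"])
E
```

```text
bbox 199 237 105 88 cap off tool x,y mm [2.6 0.7] bottom z from cap 0.0232 cost 0.0 tcp [0.5274 0.3133 0.0837]
[ 0.69009849  4.48128404 11.37293071]
```

Emit:
{"fn": "servo_tool", "kwargs": {"series": [0,0,0,0,59.5,0,0,0,0,60,0,0,0,0,61,0,0,0,0,62,0,0,0,0,63,0,0,0,0,64,0,0,0,0,65,0,0,0,0,65]}}

```text
time_s: 43.22
tcp_pos: [0.5256, 0.3108, 0.081]
orientation: [[0.101, 0.995, -0.001], [0.995, -0.101, -0.001], [-0.001, -0.001, -1.0]]
contact_force: [0.4, 0.2, -0.4]
grip_width: 0.0651
grasp_force: 0.4
```

```bash
python3 - <<'E'
from h import *
capfit((98,110,60),(122,255,255),.018,.112,.13,.0269); s=status.state(); print(s["contact_force"])
E
```

```text
bbox 203 213 109 112 cap off tool x,y mm [13.1  2.9] bottom z from cap 0.0215 cost 0.0 tcp [0.5256 0.3108 0.081 ]
[ 0.28934854 -0.36178165 -0.76286228]
```

Bottle leans to +y, its -y bottom edge caught on the mouth's corner. Regrip, shift +y about 4 mm, press lightly, release.

Emit:
{"fn": "servo_tool", "kwargs": {"series": [0,0,0,0,50,0,0,0,0,50,0,0,0,0,50,0,0,0,0,50,1.5,0,0,0,50,1.5,0,0,0,50,1.5,0,0,0,50,0,0,0,0,50], "newtons": 40}}

```text
time_s: 43.93
tcp_pos: [0.5259, 0.3157, 0.0811]
orientation: [[0.1, 0.995, -0.001], [0.995, -0.1, -0.001], [-0.001, -0.001, -1.0]]
contact_force: [0.9, -0.5, -1.5]
grip_width: 0.059
grasp_force: 43.3
```

```bash
python3 - <<'E'
from h import *
capfit((98,110,60),(122,255,255),.018,.112,.13,.0269); s=status.state(); print(s["contact_force"],np.array(s["orientation"]).T@s["wrist_torque"],s["grip_width"])
E
```

```text
bbox 194 196 109 110 cap off tool x,y mm [19.2 -0. ] bottom z from cap 0.0199 cost 0.0 tcp [0.5259 0.3157 0.0811]
[-0.35750357 -1.1031298  -1.63520472] [-0.15121181 -0.04479999  0.01615756] 0.05904964420616372
```

```bash
python3 - <<'E'
from h import *
s=status.state(); t=s["tcp_pos"]; im=eyes.grab_frame("scene"); save("s17.png",im); cs=cam("scene"); H=cv2.cvtColor(im,cv2.COLOR_RGB2HSV); m=cv2.inRange(H,np.array((98,90,50)),np.array((122,255,255)))
u,v=proj(cs,[t[0],t[1],.14]).astype(int); print("pred upright",proj(cs,[t[0],t[1],.139]))
sub=m[v-30:v+30,u-30:u+30]; k,l,st,ce=cv2.connectedComponentsWithStats(sub)
for i in range(1,k): 
    if st[i,4]>10: print(st[i],ce[i]+[u-30,v-30])
# brightness rows below the cap
g=cv2.cvtColor(im,cv2.COLOR_RGB2GRAY)
for r in range(v-14,v+44,3): print(r," ".join("%3d"%x for x in g[r,u-24:u+26:2]))
for z in(.018,.06,.1): print(z,proj(cs,[.5279,.3105,z]).round(1))
E
```

```text
pred upright [138.08881891 142.14696549]
[24 24  8  8 40] [135.725 139.125]
[30 42 11  5 24] [143.25 155.  ]
127 237 228 226 213 162  98  66  46  39  41  51  43  34  34  35  34  67 129  78  40  33  63 129 142 142
130 236 147  97  67  63  94  86  42  38  45  50  35  35  33  37  36  54 104  69  35  35  65 132 141 141
133 243 183  79  46  47 123 136  50  43  50  40  35  37  41  41  35  34  37  35  35  36  66 135 146 150
136 237 195  78  46  49 120  94  44  96  78  38  49  79 137 141  87  38  34  35  36  45  92 139 144 142
139 219 201 117  48  41  54  44  37  49  47  48  71  74 122 154 140  70  36  42  92 134 142 145 149 150
142 211 209 169  68  44  38  36  36  44  50  89 114 137 147 152 142  73  50  82 120 147 145 147 145 138
145 210 209 202 152  94  52  38  37  44 111 169 174 182 196 168 151  99  51  80 103 136 137 136 137 134
148 209 208 205 203 196 175 121  43  67 115 169 204 238 241 230 204 153  79  89 111 135 136 136 129 108
151 210 209 204 202 201 196 152  53  76 130 172 239 250 245 235 213 160  96  97 131 134 124  91  51  32
154 211 207 199 197 199 197 168  81  79 140 176 242 238
[... 445 characters left out ...]
 97  62  74  98 118
169  32  30  28  30  31  29  31  32  31  93 216 242 246 250 250 242 235 225 202 169 142 141 141 140 139
172  28  30  30  31  29  38  76 126 178 223 234 237 244 247 250 248 242 231 208 173 144 166 215 228 194
175  30  31  29  26  33 117 234 248 249 235 201 222 240 244 245 242 235 219 179 127 155 233 245 241 241
178  29  28  30  36  97 182 235 244 246 244 226 197 217 214 199 180 163 161 183 206 232 244 249 252 253
181  31  31  31  57 163 230 237 237 238 243 245 246 247 247 244 239 239 244 247 247 243 246 247 248 251
184  30  31  31  28  63 131 200 231 234 235 241 242 244 241 232 247 249 251 249 232 192 156 143 122 109
0.018 [144.2 177.3]
0.06 [142.7 165.5]
0.1 [141.2 153.9]
```

Emit:
{"fn": "servo_tool", "kwargs": {"series": [0,0,0,0,50,0,0,0,0,50,0,0,-3,0,50,2,0,0,0,50,2,0,0,0,50,0,0,0,0,50], "newtons": 100}}

```text
time_s: 44.53
tcp_pos: [0.5267, 0.3203, 0.0847]
orientation: [[0.1, 0.995, -0.0], [0.995, -0.1, 0.0], [0.0, -0.0, -1.0]]
contact_force: [-0.2, -1.0, -2.8]
grip_width: 0.0575
grasp_force: 106.8
```

```bash
python3 - <<'E'
from h import *
capfit((98,110,60),(122,255,255),.018,.112,.13,.0269); s=status.state(); print(s["contact_force"],np.array(s["orientation"]).T@s["wrist_torque"],s["grip_width"])
E
```

```text
bbox 194 196 109 109 cap off tool x,y mm [19.2 -0.1] bottom z from cap 0.0234 cost 0.0 tcp [0.5267 0.3203 0.0847]
[ 0.34991871  0.02184738 -1.50259517] [ 0.03990102  0.01825812 -0.00358649] 0.05750856216751744
```

Emit:
{"fn": "servo_tool", "kwargs": {"series": [0,0,2,0,50,0,0,2,0,50,0,0,1,0,50,0,0,0,0,50]}}

```text
time_s: 44.92
tcp_pos: [0.5269, 0.3194, 0.0793]
orientation: [[0.101, 0.995, -0.0], [0.995, -0.101, -0.0], [-0.0, -0.0, -1.0]]
contact_force: [0.4, -0.8, -3.1]
grip_width: 0.0574
grasp_force: 106.8
```

```bash
python3 - <<'E'
from h import *
capfit((98,110,60),(122,255,255),.018,.112,.13,.0269); s=status.state(); print(s["contact_force"],np.array(s["orientation"]).T@s["wrist_torque"],s["grip_width"])
E
```

```text
bbox 194 196 109 109 cap off tool x,y mm [19.2 -0.1] bottom z from cap 0.018 cost 0.0 tcp [0.5269 0.3194 0.0793]
[ 0.43050825 -0.17522466 -3.47640703] [-0.09080535  0.06142615 -0.00031939] 0.05748915988594686
```

It now goes lower without contact. Keep lowering until it touches.

Emit:
{"fn": "servo_tool", "kwargs": {"series": [0,0,2,0,50,0,0,2,0,50,0,0,0,0,50]}}

```text
time_s: 45.22
tcp_pos: [0.5274, 0.3205, 0.0782]
orientation: [[0.1, 0.995, 0.001], [0.995, -0.1, 0.002], [0.002, 0.001, -1.0]]
contact_force: [-5.4, -3.1, 14.4]
grip_width: 0.0576
grasp_force: 108.7
```

Emit:
{"fn": "servo_tool", "kwargs": {"series": [0,0,2,0,50,0,0,1,0,50,0,0,0,0,50]}}

```text
time_s: 45.47
tcp_pos: [0.5276, 0.3215, 0.0779]
orientation: [[0.1, 0.995, 0.003], [0.995, -0.1, 0.005], [0.005, 0.002, -1.0]]
contact_force: [-12.1, -5.7, 31.4]
grip_width: 0.0573
grasp_force: 110.7
```

```bash
python3 - <<'E'
from h import *
capfit((98,110,60),(122,255,255),.018,.112,.13,.0269); s=status.state(); print(s["contact_force"],np.array(s["orientation"]).T@s["wrist_torque"],s["grip_width"])
E
```

```text
bbox 194 192 110 111 cap off tool x,y mm [20.6 -0.1] bottom z from cap 0.0171 cost 0.0 tcp [0.5276 0.3215 0.0779]
[-12.79375068  -3.92783816  32.57561476] [ 3.31977587 -1.31673224 -0.08252166] 0.057624454861280934
```

Emit:
{"fn": "servo_tool", "kwargs": {"series": [0,0,-1,0,50,0,0,0,0,50,-2,0,0,0,50,-2,0,0,0,50,-2,0,0,0,50,-2,0,0,0,50,0,0,0,0,50], "newtons": 20}}

```text
time_s: 46.1
tcp_pos: [0.527, 0.3162, 0.0779]
orientation: [[0.098, 0.995, 0.004], [0.995, -0.098, 0.008], [0.009, 0.003, -1.0]]
contact_force: [-4.9, 5.1, 17.5]
grip_width: 0.0575
grasp_force: 109.2
```

```bash
python3 - <<'E'
from h import *
capfit((98,110,60),(122,255,255),.018,.112,.13,.0269); s=status.state(); print(s["contact_force"],np.array(s["orientation"]).T@s["wrist_torque"],s["grip_width"])
E
```

```text
bbox 194 200 110 111 cap off tool x,y mm [17.5 -0.2] bottom z from cap 0.0178 cost 0.0 tcp [0.527  0.3162 0.0779]
[-4.29268459  5.11919648 17.98672928] [ 1.63549534  1.45388595 -0.06363545] 0.057235144709832486
```

Emit:
{"fn": "servo_tool", "kwargs": {"series": [0,0,0,0,57.5,0,0,0,0,58.5,0,0,0,0,59.5,0,0,0,0,60.5,0,0,0,0,62,0,0,0,0,64,0,0,0,0,66,0,0,0,0,66]}}

```text
time_s: 46.82
tcp_pos: [0.526, 0.3112, 0.0733]
orientation: [[0.101, 0.995, -0.001], [0.995, -0.101, -0.001], [-0.001, -0.001, -1.0]]
contact_force: [-0.2, -0.2, -0.2]
grip_width: 0.0663
grasp_force: 0.0
```

```bash
python3 - <<'E'
from h import *
capfit((98,110,60),(122,255,255),.018,.112,.13,.0269); s=status.state(); print(s["contact_force"],np.array(s["orientation"]).T@s["wrist_torque"],s["grip_width"],s["grasp_force"])
E
```

```text
bbox 194 193 117 118 cap off tool x,y mm [22.1  1.2] bottom z from cap 0.0181 cost 0.0 tcp [0.526  0.3112 0.0733]
[-0.72557297 -0.65799528 -0.32795671] [-0.0127607  -0.00320153  0.03600075] 0.06621185121400748 0.0
```

Emit:
{"fn": "servo_tool", "kwargs": {"series": [0,0,0,0,50,0,0,0,0,50,0,0,0,0,50,0,0,0,0,50,0,0,-3,0,50,0,0,0,0,50], "newtons": 90}}

```text
time_s: 47.37
tcp_pos: [0.5259, 0.3115, 0.0765]
orientation: [[0.101, 0.995, -0.001], [0.995, -0.101, -0.0], [-0.0, -0.0, -1.0]]
contact_force: [-0.3, -0.3, -3.0]
grip_width: 0.0575
grasp_force: 95.8
```

```bash
python3 - <<'E'
from h import *
capfit((98,110,60),(122,255,255),.018,.112,.13,.0269); s=status.state(); print(s["contact_force"],np.array(s["orientation"]).T@s["wrist_torque"],s["grip_width"],s["grasp_force"])
for n in("scene","top"):
    im=eyes.grab_frame(n); save(f"x18{n}.png",im); cs=cam(n); H=cv2.cvtColor(im,cv2.COLOR_RGB2HSV)
    for b in("bottle_large","insert_large","insert_medium","insert_small"): print(n,b,[(round(d["conf"],2),np.round(np.array(d["box"])*[512,384,512,384],1).tolist()) for d in recognise(n,b)][:4])
    P=np.array([proj(cs,[.5279+.031*np.cos(a),.3105+.031*np.sin(a),z]) for a in np.linspace(0,6.28,40) for z in(.018,.1)]); print("pred body bbox seated",P.min(0).round(1),P.max(0).round(1))
E
```

```text
bbox 188 191 116 116 cap off tool x,y mm [22.6 -0.8] bottom z from cap 0.0204 cost 0.0 tcp [0.5259 0.3115 0.0765]
[ 0.28515707 -0.41432455 -3.1574447 ] [-0.08778483  0.01409302  0.01196744] 0.05751066607852627 95.81201904220507
scene bottle_large [(0.97, [344.4, 198.3, 26.7, 46.5]), (0.95, [344.3, 248.1, 28.7, 58.5]), (0.91, [374.9, 237.4, 34.8, 60.5]), (0.77, [143.9, 158.4, 24.9, 40.1])]
scene insert_large [(0.49, [142.7, 177.1, 39.1, 13.9])]
scene insert_medium [(0.83, [163.5, 185.9, 35.8, 20.7])]
scene insert_small [(0.61, [184.0, 195.3, 44.5, 24.5])]
pred body bbox seated [131.1 150. ] [154.  181.6]
top bottle_large [(0.95, [319.4, 160.4, 24.7, 20.6]), (0.93, [130.9, 213.8, 21.0, 21.6]), (0.84, [362.6, 196.3, 26.1, 22.3]), (0.62, [354.6, 223.9, 24.0, 21.6])]
top insert_large [(0.83, [136.9, 212.0, 21.1, 26.5])]
top insert_medium [(0.61, [162.2, 216.8, 36.8, 32.5])]
top insert_small [(0.74, [189.8, 219.8, 29.3, 31.5])]
pred body bbox seated [114.6 200.3] [142.5 221.6]
```

Measured lean is about 0.18 rad to +y, with the foot some 6 mm to -y on the slope. With the firm grip I will shift +y 7 mm, lower and release.

Emit:
{"fn": "servo_tool", "kwargs": {"series": [0,0,-4,0,50,3,1,0,0,50,3,1,0,0,50,2,0,0,0,50,0,0,3,0,50,0,0,3,0,50,0,0,0,0,50]}}

```text
time_s: 48.5
tcp_pos: [0.5288, 0.319, 0.0744]
orientation: [[0.101, 0.995, -0.0], [0.995, -0.101, -0.0], [-0.0, -0.0, -1.0]]
contact_force: [-1.2, -0.2, -0.2]
grip_width: 0.0572
grasp_force: 96.3
```

Emit:
{"fn": "servo_tool", "kwargs": {"series": [0,0,2,0,50,0,0,2,0,50,0,0,0,0,50]}}

```text
time_s: 48.75
tcp_pos: [0.5292, 0.32, 0.074]
orientation: [[0.101, 0.995, 0.001], [0.995, -0.101, 0.002], [0.002, 0.001, -1.0]]
contact_force: [-10.2, -5.2, 25.1]
grip_width: 0.0575
grasp_force: 98.7
```

Emit:
{"fn": "servo_tool", "kwargs": {"series": [0,0,-4,0,50,-3,0,0,0,50,0,0,2,0,50,0,0,2,0,50,0,0,0,0,50]}}

```text
time_s: 49.17
tcp_pos: [0.5294, 0.3172, 0.0739]
orientation: [[0.101, 0.995, 0.002], [0.995, -0.101, 0.003], [0.003, 0.002, -1.0]]
contact_force: [-9.6, -3.9, 25.7]
grip_width: 0.0573
grasp_force: 99.4
```

Emit:
{"fn": "servo_tool", "kwargs": {"series": [0,0,1,0,50,0,0,1,0,50,0,0,0,0,50]}}

```text
time_s: 49.42
tcp_pos: [0.5296, 0.3178, 0.0738]
orientation: [[0.1, 0.995, 0.003], [0.995, -0.1, 0.004], [0.005, 0.002, -1.0]]
contact_force: [-14.2, -6.2, 38.6]
grip_width: 0.0575
grasp_force: 100.7
```

Emit:
{"fn": "servo_tool", "kwargs": {"series": [0,0,-2,0,50,0,0,0,0,58,0,0,0,0,59,0,0,0,0,60,0,0,0,0,61,0,0,0,0,63,0,0,0,0,66,0,0,0,0,70,0,0,0,0,70]}}

```text
time_s: 50.17
tcp_pos: [0.5285, 0.3162, 0.0702]
orientation: [[0.101, 0.995, -0.001], [0.995, -0.101, -0.0], [-0.0, -0.001, -1.0]]
contact_force: [0.0, 0.0, 0.2]
grip_width: 0.0701
grasp_force: 0.0
```

```bash
python3 - <<'E'
from h import *
capfit((98,110,60),(122,255,255),.018,.112,.13,.0269); s=status.state(); print(s["contact_force"],s["grip_width"],s["grasp_force"])
E
```

```text
bbox 187 265 105 65 cap off tool x,y mm [-7.5 -3.2] bottom z from cap 0.0126 cost 0.0 tcp [0.5285 0.3162 0.0702]
[-0.03842969 -0.09328789 -0.212814  ] 0.07028064185883884 0.0
```

It dropped in. Retreat straight up and measure from above.

Emit:
{"fn": "servo_tool", "kwargs": {"series": [0,0,0,0,85,0,0,0,0,85,0,0,-15,0,85,0,0,-25,0,85,0,0,-35,0,85,0,0,-35,0,85,0,0,-35,0,85,0,0,0,0,85,0,0,0,0,85]}}

```text
time_s: 50.97
tcp_pos: [0.5299, 0.317, 0.2185]
orientation: [[0.101, 0.995, 0.004], [0.995, -0.101, 0.003], [0.004, 0.004, -1.0]]
contact_force: [-0.4, -0.5, -1.4]
grip_width: 0.0851
grasp_force: 0.0
```

```bash
python3 - <<'E'
from h import *
capfit((98,110,60),(122,255,255),.018,.112,.13,.018)
s=status.state(); c=cam("wrist"); t=s["tcp_pos"]; im=eyes.grab_frame("wrist"); save("w19.png",im)
cs=cam("scene"); im=eyes.grab_frame("scene"); save("s19.png",im); print("scene",[(round(d["conf"],2),np.round(np.array(d["box"])*[512,384,512,384],1).tolist()) for d in recognise("scene","bottle_large")])
P=np.array([proj(cs,[.5279+r*np.cos(a),.3105+r*np.sin(a),z+.018]) for a in np.linspace(0,6.28,40) for r,z in((.031,.014),(.031,.086),(.018,.13))]); print("pred scene",P.min(0).round(1),P.max(0).round(1))
H=cv2.cvtColor(im,cv2.COLOR_RGB2HSV); m=cv2.inRange(H,np.array((98,90,50)),np.array((122,255,255)))[110:152,115:165]; k,l,st,ce=cv2.connectedComponentsWithStats(m); i=1+st[1:,4].argmax(); print("cap scene",st[i]+[115,110,0,0,0],ce[i]+[115,110],"pred",proj(cs,[.5279,.3105,.139]))
it=eyes.grab_frame("top"); ct=cam("top"); H=cv2.cvtColor(it,cv2.COLOR_RGB2HSV); m=cv2.inRange(H,np.array((98,90,50)),np.array((122,255,255)))[180:240,100:180]; k,l,st,ce=cv2.connectedComponentsWithStats(m); print("top caps",[(st[i,4],(ce[i]+[100,180]).round(1),ray(ct,*(ce[i]+[100,180]),.143)[:2].round(4)) for i in range(1,k)])
go([.449,-.298,.18],-5.73)
E
```

```text
bbox 232 183 42 45 cap off tool x,y mm [-12.8   3. ] bottom z from cap 0.0081 cost 0.0 tcp [0.5299 0.317  0.2185]
scene [(0.82, [343.8, 247.8, 26.8, 58.7]), (0.63, [142.8, 158.6, 29.4, 38.7]), (0.59, [375.6, 237.4, 33.0, 59.1]), (0.56, [344.5, 199.4, 27.1, 43.8]), (0.45, [176.2, 190.5, 106.5, 48.9])]
pred scene [130.9 137.5] [153.5 177.7]
cap scene [136 139  11   9  88] [141.04545455 142.79545455] pred [139.67780427 142.32235048]
top caps [(np.int32(126), array([120.5, 208.3]), array([0.5302, 0.308 ])), (np.int32(1), array([136., 207.]), array([0.5344, 0.2621])), (np.int32(12), array([135.8, 213.6]), array([0.5147, 0.2615]))]
shift [-618.8  -16.6   35.2] norm 620.0 turn -0.001 | tcp [0.5279 0.316  0.2139] yang -5.8 t 51.22
```

Large bottle is seated: top view puts its cap at (0.530,0.308), 3 mm from the axis, height as predicted. Now the medium one, keeping the yaw.

Emit:
{"fn": "servo_tool", "kwargs": {"series": [-36.4,-1,0,0,85,-36.4,-1,0,0,85,-36.4,-1,0,0,85,-36.4,-1,0,0,85,-36.4,-1,0,0,85,-36.4,-1,0,0,85,-36.4,-1,0,0,85,-36.4,-1,0,0,85,-36.4,-1,0,0,85,-36.4,-1,0,0,85,-36.4,-1,0,0,85,-36.4,-1,0,0,85,-36.4,-1,0,0,85,-36.4,-1,0,0,85,-36.4,-1,0,0,85,-36.4,-1,0,0,85,-36.4,-1,15,0,85,0,0,15,0,85,0,0,0,0,85,0,0,0,0,85]}}

```text
time_s: 52.88
tcp_pos: [0.4485, -0.297, 0.1844]
orientation: [[0.101, 0.995, -0.003], [0.995, -0.101, 0.001], [0.001, -0.003, -1.0]]
contact_force: [-0.5, 0.5, 0.5]
grip_width: 0.0851
grasp_force: 0.0
```

```bash
python3 - <<'E'
from h import *
s=status.state(); c=cam("wrist"); im=eyes.grab_frame("wrist"); save("w20.png",im); H=cv2.cvtColor(im,cv2.COLOR_RGB2HSV); H[...,0]=(H[...,0].astype(int)+10)%180
m=cv2.inRange(H,np.array((0,110,60)),np.array((20,255,255))); m[:,:150]=0;m[:,350:]=0
k,l,st,ce=cv2.connectedComponentsWithStats(m); i=1+st[1:,4].argmax(); x,y,w,h=st[i,:4]; print(st[i])
def f(q):
    P=np.array([proj(c,[q[0]+.015*np.cos(a),q[1]+.015*np.sin(a),z]) for a in np.linspace(0,6.28,60) for z in(.082,.095)]); return [P[:,0].min()+P[:,0].max()-2*x-w, P[:,1].min()-y, P[:,1].max()-y-h]
o=least_squares(f,[.449,-.298],diff_step=1e-3); print(o.x.round(4),o.fun.round(1)); go([*o.x,.0265],-5.73)
E
```

```text
[236 175  31  34 833]
[ 0.4493 -0.2997] [-0. -1.  1.]
shift [ -3.2   0.5 158.8] norm 159.0 turn -0.0 | tcp [ 0.4494 -0.2966  0.1853] yang -5.7 t 52.93
```

Emit:
{"fn": "servo_tool", "kwargs": {"series": [-2.7,0,30,0,85,0,0,35,0,85,0,0,35,0,85,0,0,25,0,85,0,0,18,0,85,0,0,10,0,85,0,0,4,0,85,0,0,0,0,70,0,0,0,0,40,0,0,0,0,35,0,0,0,0,35,0,0,0,0,35,0,0,0,0,35,0,0,0,0,35], "newtons": 80}}

```text
time_s: 54.1
tcp_pos: [0.4498, -0.3009, 0.0307]
orientation: [[0.101, 0.995, 0.002], [0.995, -0.101, -0.001], [-0.0, 0.002, -1.0]]
contact_force: [-3.0, 1.7, 9.8]
grip_width: 0.0447
grasp_force: 80.3
```

Emit:
{"fn": "servo_tool", "kwargs": {"series": [0,0,-5,0,35,0,0,-15,0,35,0,0,-25,0,35,0,0,-30,0,35,0,0,-30,0,35,0,0,-20,0,35,0,0,-5,0,35,0,0,0,0,35,0,0,0,0,35]}}

```text
time_s: 54.85
tcp_pos: [0.4489, -0.2999, 0.1582]
orientation: [[0.101, 0.995, -0.0], [0.995, -0.101, 0.0], [0.0, -0.0, -1.0]]
contact_force: [0.3, 0.3, -1.4]
grip_width: 0.0445
grasp_force: 81.3
```

```bash
python3 - <<'E'
from h import *
s=status.state(); print(s["contact_force"],s["grip_width"],s["grasp_force"]); go([.5185,.217,.15],-5.73)
E
```

```text
[ 0.28285299  0.29264693 -1.43278431] 0.04448692910858699 81.27630262635648
shift [521.3  17.2   8.4] norm 522.0 turn -0.001 | tcp [ 0.4489 -0.2999  0.1582] yang -5.8 t 54.85
```

Emit:
{"fn": "servo_tool", "kwargs": {"series": [10,1,0,0,35,20,1,0,0,35,30,1,0,0,35,36.5,1,0,0,35,36.5,1,0,0,35,36.5,1,0,0,35,36.5,1,0,0,35,36.5,1,0,0,35,36.5,1,0,0,35,36.5,1,0,0,35,36.5,1,0,0,35,36.5,1,0,0,35,36.5,1,0,0,35,36.5,1,0,0,35,30,1,0,0,35,20,1,0,0,35,10,1,0,0,35,0,0,0,0,35,0,0,0,0,35,0,0,0,0,35]}}

```text
time_s: 56.52
tcp_pos: [0.5185, 0.2145, 0.1582]
orientation: [[0.103, 0.995, -0.001], [0.995, -0.103, -0.001], [-0.002, -0.001, -1.0]]
contact_force: [-0.2, -0.3, -2.0]
grip_width: 0.0443
grasp_force: 81.3
```

```bash
python3 - <<'E'
from h import *
import h
# red cap: shift hue test via two ranges -> reuse capfit with high-hue or low-hue
s=status.state(); go([.5185,.217,.0487],-5.73)
c=cam("wrist"); im=eyes.grab_frame("wrist"); save("w21.png",im); H=cv2.cvtColor(im,cv2.COLOR_RGB2HSV); H[...,0]=(H[...,0].astype(int)+10)%180
m=cv2.inRange(H,np.array((0,110,60)),np.array((20,255,255))); m[:,:150]=0;m[:,350:]=0; k,l,st,ce=cv2.connectedComponentsWithStats(m); i=1+st[1:,4].argmax(); x,y,w,h=st[i,:4]; print(st[i])
t=np.array(s["tcp_pos"]); R=np.array(s["orientation"])
def bb(q):
    P=np.array([proj(c,t+R[:,0]*q[0]+R[:,1]*q[1]+[.015*np.cos(a),.015*np.sin(a),-.0307+z+q[2]]) for a in np.linspace(0,6.28,60) for z in(.082,.095)]); return np.r_[P.min(0),P.max(0)]
print("centred pred",bb([0,0,0]).round(1))
f=lambda q:[bb(q)[0]-x,bb(q)[2]-x-w,bb(q)[1]-y]
o=least_squares(f,[0,0,0],x_scale=.01,diff_step=1e-2); print("cap off mm",(o.x*1e3).round(1))
E
```

```text
shift [  2.6  -0.2 109.5] norm 110.0 turn -0.004 | tcp [0.5185 0.2145 0.1582] yang -5.9 t 56.52
[ 215  247   80   78 4947]
centred pred [207.6 250.8 290.2 339.1]
cap off mm [-0.1  2.3 -3.5]
```

Emit:
{"fn": "servo_tool", "kwargs": {"series": [1,-0.5,15,0,35,0,0,25,0,35,0,0,25,0,35,0,0,15,0,35,0,0,10,0,35,0,0,6,0,35,0,0,4,0,35,0,0,2,0,35,0,0,0,0,35,0,0,0,0,35]}}

```text
time_s: 57.4
tcp_pos: [0.5194, 0.217, 0.0576]
orientation: [[0.102, 0.995, 0.002], [0.995, -0.102, -0.0], [0.0, 0.002, -1.0]]
contact_force: [2.7, -2.8, -0.4]
grip_width: 0.0443
grasp_force: 81.6
```

Emit:
{"fn": "servo_tool", "kwargs": {"series": [-1.5,1,0,0,35,0,0,2,0,35,0,0,2,0,35,0,0,0,0,35]}}

```text
time_s: 57.73
tcp_pos: [0.5193, 0.2163, 0.0526]
orientation: [[0.101, 0.995, 0.001], [0.995, -0.101, 0.0], [0.0, 0.001, -1.0]]
contact_force: [2.6, -1.3, -1.2]
grip_width: 0.0444
grasp_force: 81.7
```

Sliding in. Continue to the seat (expected 0.0487).

Emit:
{"fn": "servo_tool", "kwargs": {"series": [0,0,2,0,35,0,0,1,0,35,0,0,0,0,35]}}

```text
time_s: 57.98
tcp_pos: [0.5192, 0.2163, 0.0496]
orientation: [[0.101, 0.995, 0.0], [0.995, -0.101, -0.0], [-0.0, 0.0, -1.0]]
contact_force: [3.4, -2.5, -2.0]
grip_width: 0.0446
grasp_force: 81.6
```

Emit:
{"fn": "servo_tool", "kwargs": {"series": [0,0,1,0,35,0,0,1,0,35,0,0,0,0,35]}}

```text
time_s: 58.23
tcp_pos: [0.5193, 0.2164, 0.0488]
orientation: [[0.101, 0.995, 0.001], [0.995, -0.101, 0.001], [0.001, 0.0, -1.0]]
contact_force: [-2.0, -4.4, 11.0]
grip_width: 0.0448
grasp_force: 82.8
```

Seated at 0.0488. Release and retreat.

Emit:
{"fn": "servo_tool", "kwargs": {"series": [0,0,-1,0,35,0,0,0,0,45,0,0,0,0,52,0,0,0,0,62,0,0,0,0,70,0,0,0,0,70,0,0,-15,0,70,0,0,-25,0,70,0,0,-35,0,70,0,0,-35,0,70,0,0,-35,0,70,0,0,0,0,70]}}

```text
time_s: 59.23
tcp_pos: [0.5221, 0.2177, 0.2013]
orientation: [[0.101, 0.995, 0.009], [0.995, -0.101, 0.006], [0.007, 0.009, -1.0]]
contact_force: [1.8, -0.5, 0.2]
grip_width: 0.0701
grasp_force: 0.0
```

```bash
python3 - <<'E'
from h import *
it=eyes.grab_frame("wrist"); c=cam("wrist"); H=cv2.cvtColor(it,cv2.COLOR_RGB2HSV); H[...,0]=(H[...,0].astype(int)+10)%180
m=cv2.inRange(H,np.array((0,110,60)),np.array((20,255,255))); k,l,st,ce=cv2.connectedComponentsWithStats(m)
for i in range(1,k):
    if st[i,4]>80: print(st[i],ce[i].round(1),ray(c,*ce[i],.109)[:2].round(4))
ct=cam("top"); im=eyes.grab_frame("top"); H=cv2.cvtColor(im,cv2.COLOR_RGB2HSV); H[...,0]=(H[...,0].astype(int)+10)%180; m=cv2.inRange(H,np.array((0,110,60)),np.array((20,255,255)))[190:250,110:220]; k,l,st,ce=cv2.connectedComponentsWithStats(m)
print("top",[(st[i,4],ray(ct,*(ce[i]+[110,190]),.109)[:2].round(4)) for i in range(1,k) if st[i,4]>8])
go([.4235,-.1376,.17],-5.73)
E
```

```text
[229 175  32  33 829] [244.7 191.2] [0.5171 0.2181]
[326 226  19  15  83] [336.6 231.7] [0.5962 0.1716]
top [(np.int32(65), array([0.517 , 0.2167]))]
shift [-362.5  -60.2   24.3] norm 368.0 turn -0.001 | tcp [0.5197 0.217  0.1953] yang -5.8 t 59.33
```

Emit:
{"fn": "servo_tool", "kwargs": {"series": [-36.2,-6,0,0,70,-36.2,-6,0,0,70,-36.2,-6,0,0,70,-36.2,-6,0,0,70,-36.2,-6,0,0,70,-36.2,-6,0,0,70,-36.2,-6,0,0,70,-36.2,-6,0,0,70,-36.2,-6,0,0,70,-36.2,-6,0,0,70,0,0,20,0,70,0,0,20,0,70,0,0,0,0,70,0,0,0,0,70]}}

```text
time_s: 60.5
tcp_pos: [0.4213, -0.1373, 0.1523]
orientation: [[0.101, 0.995, -0.004], [0.995, -0.101, -0.0], [-0.0, -0.004, -1.0]]
contact_force: [0.2, 1.0, -0.4]
grip_width: 0.07
grasp_force: 0.0
```

```bash
python3 - <<'E'
from h import *
s=status.state(); c=cam("wrist"); im=eyes.grab_frame("wrist"); H=cv2.cvtColor(im,cv2.COLOR_RGB2HSV)
m=cv2.inRange(H,np.array((38,80,50)),np.array((85,255,255))); m[:,:150]=0;m[:,350:]=0
k,l,st,ce=cv2.connectedComponentsWithStats(m); i=1+st[1:,4].argmax(); x,y,w,h=st[i,:4]; print(st[i])
def f(q):
    P=np.array([proj(c,[q[0]+.0115*np.cos(a),q[1]+.0115*np.sin(a),z]) for a in np.linspace(0,6.28,60) for z in(.050,.058)]); return [P[:,0].min()+P[:,0].max()-2*x-w, P[:,1].min()-y, P[:,1].max()-y-h]
o=least_squares(f,[.4235,-.138],diff_step=1e-3); print(o.x.round(4),o.fun.round(1)); go([*o.x,.009],-5.73)
E
```

```text
[242 177  24  24 435]
[ 0.4244 -0.1383] [-0.  -1.4  1.4]
shift [ -0.7   2.5 144.4] norm 144.0 turn -0.0 | tcp [ 0.4223 -0.1373  0.1534] yang -5.7 t 60.55
```

Emit:
{"fn": "servo_tool", "kwargs": {"series": [-0.5,1.8,30,0,70,0,0,35,0,70,0,0,30,0,70,0,0,20,0,70,0,0,14,0,70,0,0,9,0,70,0,0,5,0,70,0,0,0,0,60,0,0,0,0,40,0,0,0,0,22,0,0,0,0,22,0,0,0,0,22,0,0,0,0,22,0,0,0,0,22], "newtons": 50}}

```text
time_s: 61.72
tcp_pos: [0.4254, -0.1386, 0.0119]
orientation: [[0.101, 0.995, 0.002], [0.995, -0.101, 0.0], [0.0, 0.002, -1.0]]
contact_force: [-1.3, 0.5, 5.2]
grip_width: 0.0307
grasp_force: 48.8
```

Emit:
{"fn": "servo_tool", "kwargs": {"series": [0,0,-5,0,22,0,0,-15,0,22,0,0,-25,0,22,0,0,-30,0,22,0,0,-30,0,22,0,0,-20,0,22,0,0,-10,0,22,0,0,0,0,22,0,0,0,0,22]}}

```text
time_s: 62.47
tcp_pos: [0.4246, -0.1383, 0.1455]
orientation: [[0.1, 0.995, 0.001], [0.995, -0.1, 0.0], [0.001, 0.001, -1.0]]
contact_force: [-0.4, -0.3, -1.1]
grip_width: 0.0304
grasp_force: 49.5
```

```bash
python3 - <<'E'
from h import *
s=status.state(); print(s["contact_force"],s["grip_width"],s["grasp_force"]); go([.5095,.122,.15],-5.73)
E
```

```text
[-0.4490818  -0.25382881 -1.07690975] 0.03043852643936708 49.48506126558641
shift [267.5  58.4  -4.3] norm 274.0 turn -0.001 | tcp [ 0.4246 -0.1383  0.1455] yang -5.8 t 62.47
```

Emit:
{"fn": "servo_tool", "kwargs": {"series": [10,2.2,0,0,22,20,4.4,0,0,22,30,6.5,0,0,22,30,6.5,0,0,22,30,6.5,0,0,22,30,6.5,0,0,22,30,6.5,0,0,22,30,6.5,0,0,22,30,6.5,0,0,22,18,4,0,0,22,9.5,2,0,0,22,0,0,0,0,22,0,0,0,0,22,0,0,0,0,22]}}

```text
time_s: 63.63
tcp_pos: [0.5091, 0.1195, 0.1454]
orientation: [[0.104, 0.995, -0.001], [0.995, -0.104, -0.001], [-0.001, -0.001, -1.0]]
contact_force: [-0.2, -0.2, -0.3]
grip_width: 0.0304
grasp_force: 49.5
```

```bash
python3 - <<'E'
from h import *
s=status.state(); print(s["contact_force"]); go([.5095,.122,.0299],-5.73)
c=cam("wrist"); im=eyes.grab_frame("wrist"); H=cv2.cvtColor(im,cv2.COLOR_RGB2HSV)
m=cv2.inRange(H,np.array((38,80,50)),np.array((85,255,255))); m[:,:150]=0;m[:,350:]=0; k,l,st,ce=cv2.connectedComponentsWithStats(m); i=1+st[1:,4].argmax(); x,y,w,h=st[i,:4]; print(st[i])
t=np.array(s["tcp_pos"]); R=np.array(s["orientation"])
def bb(q):
    P=np.array([proj(c,t+R[:,0]*q[0]+R[:,1]*q[1]+[.0115*np.cos(a),.0115*np.sin(a),-.0119+z+q[2]]) for a in np.linspace(0,6.28,60) for z in(.050,.058)]); return np.r_[P.min(0),P.max(0)]
print("centred pred",bb([0,0,0]).round(1)); o=least_squares(lambda q:[bb(q)[0]-x,bb(q)[2]-x-w,bb(q)[1]-y],[0,0,0],x_scale=.01,diff_step=1e-2); print("cap off mm",(o.x*1e3).round(1))
E
```

```text
[-0.24595033 -0.24417129 -0.30178209]
shift [  2.6   0.2 115.5] norm 116.0 turn -0.004 | tcp [0.5091 0.1195 0.1454] yang -5.9 t 63.63
[ 227  246   52   52 2100]
centred pred [222.1 243.9 276.4 300.5]
cap off mm [-3.3  1.6 -4.7]
```

Emit:
{"fn": "servo_tool", "kwargs": {"series": [2,0.6,15,0,22,0,0,25,0,22,0,0,25,0,22,0,0,18,0,22,0,0,10,0,22,0,0,6,0,22,0,0,2,0,22,0,0,0,0,22,0,0,0,0,22]}}

```text
time_s: 64.43
tcp_pos: [0.5109, 0.1237, 0.0458]
orientation: [[0.101, 0.995, 0.002], [0.995, -0.101, 0.001], [0.001, 0.001, -1.0]]
contact_force: [0.1, 0.6, -0.4]
grip_width: 0.0306
grasp_force: 49.5
```

Emit:
{"fn": "servo_tool", "kwargs": {"series": [-0.8,-0.8,3,0,22,0,0,3,0,22,0,0,3,0,22,0,0,2,0,22,0,0,0,0,22]}}

```text
time_s: 64.85
tcp_pos: [0.5089, 0.123, 0.0332]
orientation: [[0.101, 0.995, -0.001], [0.995, -0.101, -0.0], [-0.0, -0.001, -1.0]]
contact_force: [0.2, -0.7, -0.9]
grip_width: 0.0305
grasp_force: 49.5
```

Inside the bore without contact. Down to the seat (0.030).

Emit:
{"fn": "servo_tool", "kwargs": {"series": [0,0,1.5,0,22,0,0,1.5,0,22,0,0,0,0,22]}}

```text
time_s: 65.1
tcp_pos: [0.5091, 0.123, 0.0304]
orientation: [[0.101, 0.995, -0.0], [0.995, -0.101, -0.0], [-0.0, -0.0, -1.0]]
contact_force: [-0.5, -0.5, -0.3]
grip_width: 0.031
grasp_force: 49.5
```

Emit:
{"fn": "servo_tool", "kwargs": {"series": [0,0,0.7,0,22,0,0,0,0,22]}}

```text
time_s: 65.27
tcp_pos: [0.5093, 0.123, 0.0301]
orientation: [[0.101, 0.995, -0.0], [0.995, -0.101, 0.0], [0.0, -0.0, -1.0]]
contact_force: [-0.3, -0.6, -0.3]
grip_width: 0.0304
grasp_force: 49.5
```

Emit:
{"fn": "servo_tool", "kwargs": {"series": [0,0,0.7,0,22,0,0,0,0,22,0,0,-0.5,0,30,0,0,0,0,34,0,0,0,0,40,0,0,0,0,48,0,0,0,0,54,0,0,0,0,54,0,0,-15,0,54,0,0,-25,0,54,0,0,-35,0,54,0,0,-35,0,54,0,0,-35,0,54,0,0,-25,0,54,0,0,0,0,54,0,0,0,0,54]}}

```text
time_s: 66.6
tcp_pos: [0.5102, 0.1233, 0.2013]
orientation: [[0.101, 0.995, 0.003], [0.995, -0.101, 0.002], [0.002, 0.003, -1.0]]
contact_force: [-0.5, 0.2, -0.7]
grip_width: 0.0537
grasp_force: 0.0
```

```bash
python3 - <<'E'
from h import *
def run(n,targets):
    c=cam(n); im=eyes.grab_frame(n); save(f"fin_{n}.png",im); H=cv2.cvtColor(im,cv2.COLOR_RGB2HSV); H[...,0]=(H[...,0].astype(int)+10)%180
    for nm,lo,hi,R,z0,z1,xy in targets:
        m=cv2.inRange(H,np.array(lo),np.array(hi)); P=np.array([proj(c,[xy[0]+R*np.cos(a),xy[1]+R*np.sin(a),.018+z]) for a in np.linspace(0,6.28,60) for z in(z0,z1)])
        k,l,st,ce=cv2.connectedComponentsWithStats(m); d=[np.hypot(*(ce[i]-P.mean(0)))+(1e3 if st[i,4]<15 else 0) for i in range(1,k)]; i=1+int(np.argmin(d))
        print(n,nm,"bbox",st[i,:2],st[i,:2]+st[i,2:4],"pred",P.min(0).round(1),P.max(0).round(1),"xy",ray(c,*ce[i],.018+z1-.003)[:2].round(4))
T=[("large",(108,100,60),(132,255,255),.018,.112,.13,(.5279,.3105)),("medium",(0,110,60),(20,255,255),.015,.082,.095,(.5185,.217)),("small",(45,80,50),(95,255,255),.0115,.05,.058,(.5095,.123))]
print(status.state()["tcp_pos"])
for n in("wrist","top","scene"): run(n,T)
caps("wrist"); ww=eyes.grab_frame("scene"); print(recognise("scene","wash_bottle")[:1],recognise("scene","specimen_cup")[:1])
E
```

```text
[0.5101684  0.12329652 0.20127792]
wrist large bbox [239   0] [264   3] pred [ 216.5 -143. ] [278.4 -50.5] xy [0.5247 0.2581]
wrist medium bbox [230  58] [266  96] pred [229.   55.2] [267.3  96.8] xy [0.518  0.2172]
wrist small bbox [238 170] [259 192] pred [237.5 168.9] [260.6 192.9] xy [0.5085 0.1237]
top large bbox [95 94] [135 122] pred [113.  202.9] [127.2 215.3] xy [0.8447 0.3418]
top medium bbox [137 106] [157 126] pred [148.6 208.3] [159.5 218.3] xy [0.8312 0.255 ]
top small bbox [184 215] [190 222] pred [182.5 213.5] [190.2 220.9] xy [0.5075 0.1228]
scene large bbox [137 139] [148 147] pred [133.4 137.5] [145.9 147.2] xy [0.5203 0.2923]
scene medium bbox [154 156] [166 164] pred [154.1 156.2] [164.6 164.3] xy [0.5171 0.2134]
scene small bbox [101  96] [122 107] pred [176.4 176.8] [184.5 182.8] xy [0.8851 0.9249]
purple [([387.2, 11.7], 548, {0.012: [0.667, 0.274], 0.033: [0.657, 0.269], 0.1: [0.628, 0.253]})]
red [([250.4, 74.5], 1062, {0.012: [0.519, 0.228], 0.033: [0.519, 0.226], 0.1: [0.518, 0.218]}), ([351.2, 134.2], 329, {0.012: [0.629, 0.152], 0.033: [0.622, 0.154], 0.1: [0.6, 0.162]}), ([370.5, 23.4], 40, {0.012: [0.65, 0.265], 0.033: [0.641, 0.261], 0.1: [0.615, 0.246]})]
orange [([470.5, 265.2], 2560, {0.012: [0.783, -0.034], 0.033: [0.767, -0.02], 0.1: [0.714, 0.024]}), ([373.9, 134.2], 378, {0.012: [0.655, 0.149], 0.033: [0.646, 0.152], 0.1: [0.619, 0.16]})]
green [([250.5, 180.2], 356, {0.012: [0.507, 0.109], 0.033: [0.508, 0.114], 0.1: [0.509, 0.13]})]
blue [([505.6, 334.1], 171, {0.012: [0.844, -0.149], 0.033: [0.823, -0.128], 0.1: [0.759, -0.061]})]
[{'box': [0.5791, 0.4368, 0.0465, 0.1711], 'conf': 0.65}] [{'box': [0.514, 0.459, 0.0385, 0.0617], 'conf': 0.6}]
```

Medium and small are right. The large one's cap sits about 3 px right of prediction in the scene camera, so I will check it from above.

Emit:
{"fn": "servo_tool", "kwargs": {"series": [0,0,-30,0,85,30,0,-10,0,85,35,0,0,0,85,35,0,0,0,85,35,0,0,0,85,30,0,0,0,85,0,0,0,0,85,0,0,0,0,85,0,0,0,0,85]}}

```text
time_s: 67.7
tcp_pos: [0.5259, 0.2865, 0.239]
orientation: [[0.101, 0.995, -0.001], [0.995, -0.101, -0.001], [-0.002, -0.001, -1.0]]
contact_force: [-0.1, -0.3, 0.4]
grip_width: 0.0851
grasp_force: 0.0
```

```bash
cat >> h.py <<'E'
def tiltfit():
    "large bottle: cap blob + white-body silhouette box in wrist view -> cap centre; also top camera"
    out=[]
    for n in("wrist","top","scene"):
        c=cam(n); im=eyes.grab_frame(n); save(f"lf_{n}.png",im); H=cv2.cvtColor(im,cv2.COLOR_RGB2HSV); m=cv2.inRange(H,np.array((98,100,60)),np.array((122,255,255)))
        p0=proj(c,[.5279,.3105,.143]); k,l,st,ce=cv2.connectedComponentsWithStats(m); d=[np.hypot(*(ce[i]-p0))+(1e3 if st[i,4]<40 else 0) for i in range(1,k)]; i=1+int(np.argmin(d))
        b=np.r_[st[i,:2],st[i,:2]+st[i,2:4]].astype(float); out.append((c,b)); print(n,b,st[i,4])
    def pred(c,q):
        a=np.array([q[2],q[3],1]);a/=np.linalg.norm(a); e1=np.cross(a,[1,0,0]);e1/=np.linalg.norm(e1);e2=np.cross(a,e1); o=np.array([q[0],q[1],.018+q[4]])
        P=np.array([proj(c,o+a*z+.018*(np.cos(t)*e1+np.sin(t)*e2)) for t in np.linspace(0,6.28,40) for z in(.112,.13)]); return np.r_[P.min(0),P.max(0)]
    # upright fit of the cap position and height from all three
    f=lambda q:np.concatenate([(pred(c,[q[0],q[1],0,0,q[2]])-b) for c,b in out])
    o=least_squares(f,[.528,.31,0],x_scale=.01,diff_step=1e-3,loss="soft_l1"); print("cap xy, height error mm",(o.x*1e3).round(1)); print(f(o.x).round(1))
    for w in ([0,1,2,3],): pass
E
python3 - <<'E'
from h import *
tiltfit(); print(status.state()["tcp_pos"])
im=cv2.imread("pics/lf_wrist.png"); c=cam("wrist")
for x,y in((.5279,.3105),):
    for r,z in((.031,.086),(.031,.018),(.0395,.032)):
        P=np.array([proj(c,[x+r*np.cos(a),y+r*np.sin(a),(z if r!=.031 else z+(.018 if z>.05 else 0))]) for a in np.linspace(0,6.28,60)]); print(r,z,P.min(0).round(1),P.max(0).round(1))
g=cv2.cvtColor(im,cv2.COLOR_BGR2GRAY); u,v=proj(c,[.5279,.3105,.1]).astype(int); print(u,v)
for dv in range(-60,80,6): print(v+dv," ".join("%3d"%q for q in g[v+dv,u-56:u+58:4]))
E
```

```text
wrist [235. 144. 275. 185.] 1275
top [115. 202. 128. 214.] 123
scene [137. 139. 148. 147.] 78Traceback (most recent call last):
  File "<stdin>", line 2, in <module>
  File "h.py", line 61, in tiltfit
    o=least_squares(f,[.528,.31,0],x_scale=.01,diff_step=1e-3,loss="soft_l1"); print("cap xy, height error mm",(o.x*1e3).round(1)); print(f(o.x).round(1))
    return func(*args, **kwargs)
    vector_fun = VectorFunction(
        fun_wrapped,
    ...<6 lines>...
        workers=workers
    )
    self._update_fun()
    ~~~~~~~~~~~~~~~~^^
    self.f = self.fun_wrapped(xp_copy(self.x))
             ~~~~~~~~~~~~~~~~^^^^^^^^^^^^^^^^^
    return np.atleast_1d(self.fun(x))
                         ~~~~~~~~^^^
    return self.f(x, *self.args, **self.kwargs)
           ~~~~~~^^^^^^^^^^^^^^^^^^^^^^^^^^^^^^
  File "h.py", line 60, in <lambda>
    f=lambda q:np.concatenate([(pred(c,[q[0],q[1],0,0,q[2]])-b) for c,b in out])
                                ~~~~^^^^^^^^^^^^^^^^^^^^^^^^
  File "h.py", line 57, in pred
    a=np.array([q[2],q[3],1]);a/=np.linalg.norm(a); e1=np.cross(a,[1,0,0]);e1/=np.linalg.norm(e1);e2=np.cross(a,e1); o=np.array([q[0],q[1],.018+q[4]])
                              ^^^^^^^^^^^^^^^^^^^^
numpy._core._exceptions._UFuncOutputCastingError: Cannot cast ufunc 'divide' output from dtype('float64') to dtype('int64') with casting rule 'same_kind'
```

```bash
sed -i 's/a=np.array(\[q\[2\],q\[3\],1\])/a=np.array([q[2],q[3],1.])/' h.py; python3 - <<'E'
from h import *
tiltfit()
c=cam("wrist"); P=lambda x,y,r,z:np.array([proj(c,[x+r*np.cos(a),y+r*np.sin(a),z]) for a in np.linspace(0,6.28,60)])
for r,z in((.031,.104),(.031,.032),(.0395,.032)): q=P(.5279,.3105,r,z); print(r,z,q.min(0).round(1),q.max(0).round(1))
g=cv2.cvtColor(cv2.imread("pics/lf_wrist.png"),cv2.COLOR_BGR2GRAY); u,v=proj(c,[.5279,.3105,.1]).astype(int); print(u,v)
for dv in range(-64,60,6): print(v+dv," ".join("%3d"%q for q in g[v+dv,u-56:u+58:4]))
E
```

```text
wrist [235. 143. 274. 184.] 1261
top [115. 202. 128. 214.] 123
scene [137. 139. 148. 147.] 78
cap xy, height error mm [532.6 306.7  -4.8]
[-0.9 -0.9  1.   0.8 -0.1 -0.5  1.  -0.1 -1.4 -0.3  0.1  1.5]
0.031 0.104 [218.6 123.8] [280.1 185.1]
0.031 0.032 [224.7 121.1] [274.4 171. ]
0.0395 0.032 [217.9 113.9] [281.2 177.5]
249 154
90  34  37  40  35  37  35  34  34  33  36  35  31  32  34  33  34 214  65  31  36  38  37  38  37  34  38  39  34  37
96  36  35  33  34  36  32  34  37  32  34  36  34  34  35  35  34 216  61  30  36  34  34  38  35  32  36  37  35  32
102  31  34  37  34 219 228 225 225 221 228 228 221 226 228 226 221 215 151 225 225 229 228 225 224 226 225 229 228 227
108  34  36  33  33 225 133 153 224 150 147 145 149 149 147 149 151 145 144 149 152 148 146 152 154 159 143 169 229 229
114  36  35  35  33 194 169 241 241 241 241 241 241 239 223 217 227 236 240 240 241 240 241 240 239 141 145 147 146 147
120  35  34  36  34 150 146 241 240 241 240 187 194 136  67  46  55 119 151 152 154 163 164 164 163 140 145 145 146 148
126  35  32  32  32 127 136 240 241 213 179  58 119 1
[... 1046 characters left out ...]
  35 207 236 237 237 237 231 230 218 114 114 115 113 116 107 176 231 236 236 172 142 144 172 101 229
186  33  33  33  34  34 213 236 238 237 238 237 238 238 226 217 210 208 226 238 237 238 237 237 117 138 142 153 165 231
192  35  32  34  33  34 214 238 239 239 239 239 239 239 239 239 239 239 239 239 239 239 239 239 115 138 143 112 129 167
198  33  33  32  33  32 218 235 240 240 239 239 199 189 123 121 117 118 136 157 161 161 160 161 117 135 142  74 130 153
204  33  36  32  36  36 222 234 240 239 236 174 152 125 121 121 120 119 116  89 139 161 160 160 126 138 140  70 129 152
210  38  36  34  35  36 218 233 239 239 163 158 116  74 113 116 108  59  92 105 129 150 160 160 129 137 141  64 133 151
```

The large bottle reads about 5 mm (±2) off axis with no detectable lean and not raised, so it is seated. Everything is released and the robot is clear. Handing in.

```bash
python3 - <<'E'
from cell import ctrl
print(ctrl.close_job())
E
```

```text
the job is handed in; nothing more can be done
None
```

The job is handed in, but the verdict was not shown: all three bottles and the rack read as seated, the large bottle with the least margin (cap about 6 mm from the hole's axis, limit 8 mm), and the rack slipped and tipped over once before I stood it up again and set it in its bay.

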